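Seat the test cassettes in the analyser carrier and mark their plugs with the hand die

ROBOT

A 7-joint arm with a two-finger parallel gripper is mounted at the origin on the work surface. World frame = base frame: x ahead of the robot, y to its left, z up, the work surface at z = 0. Lengths are in m, angles in rad, forces in N, time in s.
With the tool pointing down it reaches from about 0.425 to 0.875 m from the base axis. Payload 4.7 kg.
Tool frame: the origin (TCP) lies at the very end of the fingers, on their centre line; the grasp point (between the pads) lies 19 mm behind it (r.grasp_offset is the z of the grasp point in the tool frame, in m); z points along the fingers, y is the line along which they close (so a half turn about z gives the same grasp; the last joint's range is limited). The gripper opens to 87 mm and grips with 3 to 60 N. Pads are 19 mm wide; open, the fingers measure 117 mm over their backs; the gripper's body (75 mm by 190 mm) begins 51 mm behind the grasp point.
Start: joints at [1.238, 0.321, -0.07, 1.45, 0.023, 1.371, -0.057], TCP at [0.221, -0.611, 0.223] pointing down, gripper open.
Joint ranges: [-2.86, 2.86], [-0.3, 2.09], [-1.38, 1.24], [0.06, 2.45], [-1.56, 4.7], [0.09, 2.05], [-2.69, 2.69]. Speed limits (rad/s): [2.57, 2.57, 3.14, 3.14, 3.14, 3.14, 3.14].

INTERFACE

Orientations are given as a unit quaternion [x, y, z, w].
In Python, from bench import r gives the robot as it stands.
- The arm moves only by the tool servo_tool, never from a script. Its argument "motion" is a list of rows, each an object with "dp": the shift along the tool's x, y, z in mm, a list of three; "spin": the turn about the tool's z in degrees. A call has 1 to 10 rows; each row shifts and turns the commanded pose from where the row before left it, along the tool's axes as they then stand; what a row does not reach is not made up. A row lasts 1/10 s, in which the tool goes at most 50 mm and 8.59 degrees, less where a joint would pass 70% of its speed; a pose out of reach is approached as far as the arm can. A call with a gripper value outside its range is refused whole. "claw" is the opening, from 0 (shut) to 1 (fully open), set as the call begins (left out, the last holds). The fingers move at their own pace and stop on an object; the grip force is fixed at half the most. Time passes only in rows, so rows that do not move let the fingers close. It gives the time, the measured TCP pose, the force, the opening and the grip force at its end, in the units of the state.
- r.observe(): the state, without advancing time (a new reading comes with each control period).
- r.snapshot(name): name is "scene" or "side" or "wrist"; returns a dict with "color" (420x560x3 uint8, blue, green, red), "fx", "fy", "cx", "cy" (pixels), "R" (3x3) and "t" (3): a world point X has camera coordinates R X + t; the wrist camera has in their place "T_tool_cam" (4x4, takes a point from camera to tool coordinates, whose origin is the TCP and whose axes are the flange's). Camera axes: x right, y down, z forward; pixel columns grow to the right and rows downward; lengths in m; the calibration is good to about 2 mm. The wrist camera is an equidistant fisheye: a pixel r from the principal point sees the ray r / f radians off the axis. A picture is of the moment at which its call begins: read the wrist's pose just before it. There is no depth.
- r.close_job(): hands the job in; it is judged then, once.
The state is a dict: "clock": time; "joint_positions": joint angles; "dq": joint speeds; "effort": joint torques, N m; "tcp_pos": TCP position; "tool_rot": TCP orientation; "ft_force": force on the tool from outside, world axes, zero at the start; "moment": the same for the moment, N m; "finger_gap": finger opening in m; "gripper_force": force on a finger pad.
Only numpy, scipy, OpenCV 4.12 (cv2) and the standard library are available. Lean on these libraries where they do the work, as an engineer would, in place of code of your own. Each camera call takes 0.05 s, during which the arm holds its last target. There are 200 camera calls.

TASK

Load every loose white cassette into a pocket of the grey carrier, tab in the slot, working it about until it drops fully home. Only when all are seated, take the hand die from its stand and press it squarely into the metal plug in the middle of each cassette, firmly but without hammering or marking the case, until you feel the plug stop, then lift the die straight off so the cassette stays seated. Finally hang the die upright in its stand again, and leave the pot, tray and label block where they are.

Things in the scene. Friction and masses are not known exactly. Their poses are not given: they have to be found in the camera images.
- c1: white plastic test cassette (may be absent), flat case 50 x 32 x 14 mm (x, y, z) with a tab 12 mm wide and 8 mm high (from the underside up) standing 8 mm out of the middle of its +x end. Origin: centre of the case's underside (tab not counted); x along the length towards the tab, z up. About 50 to 80 g. A square well 15 x 15 mm, 7 mm deep, in the middle of its top holds the plug
- c1_plug (a joint): soft aluminium plug (13 mm disc) in the middle of that cassette's top: how far it has been pressed down, in m. 0 = standing 1.5 mm proud of the case's top, 0.005 = stopped at the bottom, 3.5 mm below the case's top. It needs 9 to 10 N to move and stays where it is pressed
- c1_plug_top (a point): centre of that plug's top face, 15.5 mm above the cassette's underside when new, 10.5 mm when pressed home
- c2: white plastic test cassette (may be absent), flat case 50 x 32 x 14 mm (x, y, z) with a tab 12 mm wide and 8 mm high (from the underside up) standing 8 mm out of the middle of its +x end. Origin: centre of the case's underside (tab not counted); x along the length towards the tab, z up. About 50 to 80 g. A square well 15 x 15 mm, 7 mm deep, in the middle of its top holds the plug
- c2_plug (a joint): soft aluminium plug (13 mm disc) in the middle of that cassette's top: how far it has been pressed down, in m. 0 = standing 1.5 mm proud of the case's top, 0.005 = stopped at the bottom, 3.5 mm below the case's top. It needs 9 to 10 N to move and stays where it is pressed
- c2_plug_top (a point): centre of that plug's top face, 15.5 mm above the cassette's underside when new, 10.5 mm when pressed home
- c3: white plastic test cassette (may be absent), flat case 50 x 32 x 14 mm (x, y, z) with a tab 12 mm wide and 8 mm high (from the underside up) standing 8 mm out of the middle of its +x end. Origin: centre of the case's underside (tab not counted); x along the length towards the tab, z up. About 50 to 80 g. A square well 15 x 15 mm, 7 mm deep, in the middle of its top holds the plug
- c3_plug (a joint): soft aluminium plug (13 mm disc) in the middle of that cassette's top: how far it has been pressed down, in m. 0 = standing 1.5 mm proud of the case's top, 0.005 = stopped at the bottom, 3.5 mm below the case's top. It needs 9 to 10 N to move and stays where it is pressed
- c3_plug_top (a point): centre of that plug's top face, 15.5 mm above the cassette's underside when new, 10.5 mm when pressed home
- c4: white plastic test cassette (may be absent), flat case 50 x 32 x 14 mm (x, y, z) with a tab 12 mm wide and 8 mm high (from the underside up) standing 8 mm out of the middle of its +x end. Origin: centre of the case's underside (tab not counted); x along the length towards the tab, z up. About 50 to 80 g. A square well 15 x 15 mm, 7 mm deep, in the middle of its top holds the plug
- c4_plug (a joint): soft aluminium plug (13 mm disc) in the middle of that cassette's top: how far it has been pressed down, in m. 0 = standing 1.5 mm proud of the case's top, 0.005 = stopped at the bottom, 3.5 mm below the case's top. It needs 9 to 10 N to move and stays where it is pressed
- c4_plug_top (a point): centre of that plug's top face, 15.5 mm above the cassette's underside when new, 10.5 mm when pressed home
- carrier: grey plastic carrier, fixed, 278 x 50.5 x 12 mm (x, y, z), with four identical keyed pockets in a row along its x, pitch 68 mm; origin: centre of its underside. Each pocket is 52.5 x 34.5 mm and 6 mm deep, with a slot 15 mm wide, 9.5 mm deep into its +x end wall for the cassette's tab; a cassette turned the wrong way rides up on the wall. A seated cassette stands 8 mm out of the carrier
- nest1 (a point): centre of the floor of the carrier's pocket 1 (counted along the carrier's x), 6 mm above the table; axes as the carrier's. A seated cassette has its origin here and its x along the carrier's x
- nest2 (a point): centre of the floor of the carrier's pocket 2 (counted along the carrier's x), 6 mm above the table; axes as the carrier's. A seated cassette has its origin here and its x along the carrier's x
- nest3 (a point): centre of the floor of the carrier's pocket 3 (counted along the carrier's x), 6 mm above the table; axes as the carrier's. A seated cassette has its origin here and its x along the carrier's x
- nest4 (a point): centre of the floor of the carrier's pocket 4 (counted along the carrier's x), 6 mm above the table; axes as the carrier's. A seated cassette has its origin here and its x along the carrier's x
- die: steel hand die (marking punch), 86 mm tall, 250 g, standing upright. From its origin (centre of the nose's end face) upwards: nose 9 mm dia to 12 mm, cone to 18 mm, body 24 mm dia to 30 mm, collar 38 mm dia from 30 to 36 mm, black square shank 22 x 22 mm from 36 to 86 mm (sides along its x and y). Take it by the shank, fingertips just above the collar
- die_tip (a point): centre of the end face of the die's nose
- stand: grey block stand for the die, fixed, 60 x 60 x 34 mm with a square through hole 30 x 30 mm; origin: centre of its underside. The die hangs in it by its collar, its nose 4 mm above the table
- stand_top (a point): centre of the hole's mouth, on the stand's top face, 34 mm above the table
- pot: bystander: lidded specimen pot, 52 mm dia, 55 mm high; origin: centre of its underside
- swab_tray: bystander: clear open tray 120 x 70 x 30 mm; origin: centre of its underside
- label_pad: bystander: block of blank labels 70 x 70 x 30 mm; origin: centre of its underside
There are look-alikes about, which are no part of the job. Leave any turquoise look-alike of the c2 alone.

How it is judged:
On the way, in this order (a step that is already met when the one before it is completed fails the run):
1. every cassette present sits fully home in a pocket of the carrier, its plug not yet pressed (less than 1.5 mm) (((horizontal distance between c1 and nest1 below 0.004 m and z of c1 in the frame of nest1 below 0.002 m) or (horizontal distance between c1 and nest2 below 0.004 m and z of c1 in the frame of nest2 below 0.002 m) or (horizontal distance between c1 and nest3 below 0.004 m and z of c1 in the frame of nest3 below 0.002 m) or (horizontal distance between c1 and nest4 below 0.004 m and z of c1 in the frame of nest4 below 0.002 m)) and angle between each of c1, c2, c3, c4's own z axis and vertical below 0.06 rad and ((horizontal distance between c2 and nest1 below 0.004 m and z of c2 in the frame of nest1 below 0.002 m) or (horizontal distance between c2 and nest2 below 0.004 m and z of c2 in the frame of nest2 below 0.002 m) or (horizontal distance between c2 and nest3 below 0.004 m and z of c2 in the frame of nest3 below 0.002 m) or (horizontal distance between c2 and nest4 below 0.004 m and z of c2 in the frame of nest4 below 0.002 m)) and ((horizontal distance between c3 and nest1 below 0.004 m and z of c3 in the frame of nest1 below 0.002 m) or (horizontal distance between c3 and nest2 below 0.004 m and z of c3 in the frame of nest2 below 0.002 m) or (horizontal distance between c3 and nest3 below 0.004 m and z of c3 in the frame of nest3 below 0.002 m) or (horizontal distance between c3 and nest4 below 0.004 m and z of c3 in the frame of nest4 below 0.002 m)) and ((horizontal distance between c4 and nest1 below 0.004 m and z of c4 in the frame of nest1 below 0.002 m) or (horizontal distance between c4 and nest2 below 0.004 m and z of c4 in the frame of nest2 below 0.002 m) or (horizontal distance between c4 and nest3 below 0.004 m and z of c4 in the frame of nest3 below 0.002 m) or (horizontal distance between c4 and nest4 below 0.004 m and z of c4 in the frame of nest4 below 0.002 m)) and value of joint each of c1_plug, c2_plug, c3_plug, c4_plug below 0.0015 m), for 0.2 s.
2. every plug has been pressed to its stop (more than 4.2 of 5 mm) (value of joint each of c1_plug, c2_plug, c3_plug, c4_plug above 0.0042 m), for 0.2 s.
At the end, for the whole second after the job is handed in: Every cassette present level in a pocket (within 4 mm of its centre, under 2 mm above its floor, tilt under 0.06 rad), its plug pressed over 4.2 mm; the die hanging in its stand (within 8 mm of centre, collar within 4 mm of the top, tilt under 0.1 rad); all at rest (all of step 2 and ((horizontal distance between c1 and nest1 below 0.004 m and z of c1 in the frame of nest1 below 0.002 m) or (horizontal distance between c1 and nest2 below 0.004 m and z of c1 in the frame of nest2 below 0.002 m) or (horizontal distance between c1 and nest3 below 0.004 m and z of c1 in the frame of nest3 below 0.002 m) or (horizontal distance between c1 and nest4 below 0.004 m and z of c1 in the frame of nest4 below 0.002 m)) and angle between each of c1, c2, c3, c4's own z axis and vertical below 0.06 rad and ((horizontal distance between c2 and nest1 below 0.004 m and z of c2 in the frame of nest1 below 0.002 m) or (horizontal distance between c2 and nest2 below 0.004 m and z of c2 in the frame of nest2 below 0.002 m) or (horizontal distance between c2 and nest3 below 0.004 m and z of c2 in the frame of nest3 below 0.002 m) or (horizontal distance between c2 and nest4 below 0.004 m and z of c2 in the frame of nest4 below 0.002 m)) and ((horizontal distance between c3 and nest1 below 0.004 m and z of c3 in the frame of nest1 below 0.002 m) or (horizontal distance between c3 and nest2 below 0.004 m and z of c3 in the frame of nest2 below 0.002 m) or (horizontal distance between c3 and nest3 below 0.004 m and z of c3 in the frame of nest3 below 0.002 m) or (horizontal distance between c3 and nest4 below 0.004 m and z of c3 in the frame of nest4 below 0.002 m)) and ((horizontal distance between c4 and nest1 below 0.004 m and z of c4 in the frame of nest1 below 0.002 m) or (horizontal distance between c4 and nest2 below 0.004 m and z of c4 in the frame of nest2 below 0.002 m) or (horizontal distance between c4 and nest3 below 0.004 m and z of c4 in the frame of nest3 below 0.002 m) or (horizontal distance between c4 and nest4 below 0.004 m and z of c4 in the frame of nest4 below 0.002 m)) and horizontal distance between die and stand_top below 0.008 m and angle between die's own z axis and vertical below 0.1 rad and z of die in the frame of stand_top below -0.026 m and linear speed of each of die, c1, c2, c3, c4 below 0.02 m/s); the robot touches nothing.
It fails at once if the pot, tray or label block moved more than 3 cm (distance of any of pot, swab_tray, label_pad from where it was at the start of the episode above 0.03 m).
It fails at once if die pressed on a cassette (over 8 N) while leaning more than 0.17 rad ((contact force between die and c1 above 8 N and angle between die's own z axis and vertical above 0.17 rad) or (contact force between die and c2 above 8 N and angle between die's own z axis and vertical above 0.17 rad) or (contact force between die and c3 above 8 N and angle between die's own z axis and vertical above 0.17 rad) or (contact force between die and c4 above 8 N and angle between die's own z axis and vertical above 0.17 rad)).
It fails at once if die pressed or dragged hard (over 12 N) on a cassette more than 6 mm away from the middle of its plug ((contact force between die and c1 above 12 N and horizontal distance between die_tip and c1_plug_top above 0.006 m) or (contact force between die and c2 above 12 N and horizontal distance between die_tip and c2_plug_top above 0.006 m) or (contact force between die and c3 above 12 N and horizontal distance between die_tip and c3_plug_top above 0.006 m) or (contact force between die and c4 above 12 N and horizontal distance between die_tip and c4_plug_top above 0.006 m)).
It fails at once if die hammered on a cassette (over 50 N) (contact force between die and c1 above 50 N or contact force between die and c2 above 50 N or contact force between die and c3 above 50 N or contact force between die and c4 above 50 N).
Of c1, c2, c3, c4 only 3 to 4 are there at a start; the rules pass over those that are not, and their reading is None.
At some moment in a run one of c1, c2, c3, c4 may be knocked a few centimetres aside while the robot is not near it.
It also fails if it takes over 208 s, if anything falls off the work surface, if the arm or the gripper's body presses on something with over 40 N, if the wrist force passes 120 N, or if a joint passes its speed limit or range.

## Working session

There is one attempt and no reset: what is moved stays moved. The work goes in short steps, Python scripts to look and compute and a tool call to move; the robot and the scene stay as the last step left them, time stands still between calls to the robot, and variables do not carry over. Pictures are saved under pics/ and viewed, at most 14 in all, crops included, and the job is handed in when it is done.

Besides the shell and the picture viewer there is one more tool, called as name(argument=value, ...) on one line, values as JSON. servo_tool: Moves the arm, as the interface text tells. Its arguments: {"type":"object","properties":{"motion":{"type":"array","items":{"type":"object","properties":{"dp":{"type":"array","items":{"type":"number"}},"spin":{"type":"number"}}}},"claw":{"type":"number"}},"required":["motion"]}

```bash
mkdir -p pics; ls; python3 - <<'E'
from bench import r
import cv2
o=r.observe(); print({k:(v if not hasattr(v,'__len__') else [round(float(x),4) for x in v]) for k,v in o.items()}); print(r.grasp_offset)
for n in("scene","side","wrist"):
    s=r.snapshot(n); cv2.imwrite(f"pics/{n}0.png",s["color"]); print(n,{k:(v.tolist() if hasattr(v,'tolist') else v) for k,v in s.items() if k!="color"})
E
```

```text
pics
{'clock': 0.0, 'joint_positions': [1.2381, 0.3218, -0.0701, 1.4517, 0.0226, 1.3708, -0.0569], 'dq': [0.0015, 0.001, 0.0022, 0.0, -0.0009, 0.0009, -0.0001], 'effort': [-0.0004, -49.1281, -0.4042, -31.2525, -0.0639, 0.0438, 0.0002], 'tcp_pos': [0.2207, -0.6108, 0.2215], 'tool_rot': [0.985, 0.1725, -0.0002, -0.0009], 'ft_force': [0.2845, -0.1519, -0.4724], 'moment': [-0.0077, 0.0017, -0.0281], 'gripper_force': 0.0, 'finger_gap': 0.0873449756140179}
-0.0187
scene {'fx': 411.3977910153027, 'fy': 411.3977910153027, 'cx': 281.8424043993313, 'cy': 209.88267943606976, 'R': [[0.43819304199773673, 0.8987512025530924, -0.015268721431080472], [0.7147504570600405, -0.35868213647358244, -0.6003989582829149], [-0.5450859033925136, 0.25217732032067564, -0.7995548492996903]], 't': [-0.27321114488471904, -0.3938649021844024, 1.3918102589752679]}
side {'fx': 498.1810929423571, 'fy': 498.1810929423571, 'cx': 279.7287565900835, 'cy': 210.37586087798803, 'R': [[0.9317603627934781, -0.3630235536464917, -0.006043659887758594], [-0.21505741127291356, -0.5384161617896666, -0.8147750282012065], [0.2925285220000934, 0.7604748097218977, -0.5797457439213198]], 't': [-0.5438667992867956, 0.19668468478178192, 1.17198663588849]}
wrist {'fx': 325.19226210127806, 'fy': 325.19226210127806, 'cx': 279.67146929689585, 'cy': 208.15930960126008, 'T_tool_cam': [[-0.0009824892357712433, -0.9637927605846575, -0.26665061289917386, 0.07354314927886697], [0.9999994434677387, -0.0010494224581868994, 0.00010852057940680298, 0.00041950682478786305], [-0.00038442049047242413, -0.2666503578792043, 0.9637932552491627, -0.1626501887154772], [0.0, 0.0, 0.0, 1.0]]}
```

View pics/scene0.png

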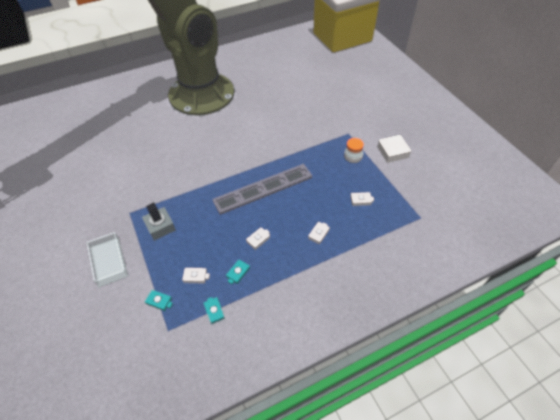

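View pics/side0.png

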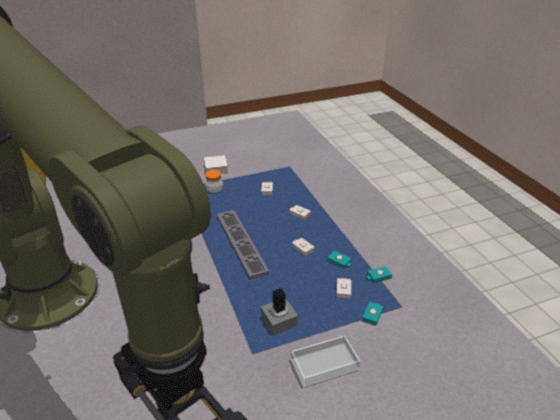

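Scene view: four white cassettes at px (258,238), (319,232), (362,199), (195,275). There are three turquoise look-alikes at (238,271), (158,299), (214,310). The carrier is at about (263,188), the stand and die at (157,220), the pot at (354,150), the label pad at (395,147) and the tray at (107,258). The side view shows the same objects.

```bash
cat > h.py <<'E'
import numpy as np, cv2
from scipy.spatial.transform import Rotation as Ro
from bench import r
def look(n):
    o=r.observe(); s=r.snapshot(n); s["o"]=o
    if n=="wrist":
        T=np.eye(4); T[:3,:3]=Ro.from_quat(o["tool_rot"]).as_matrix(); T[:3,3]=o["tcp_pos"]
        s["W"]=T@np.array(s["T_tool_cam"])
    else:
        W=np.eye(4); R=np.array(s["R"]); W[:3,:3]=R.T; W[:3,3]=-R.T@np.array(s["t"]); s["W"]=W
    s["wrist"]=n=="wrist"; return s
def cast(s,px,z):
    px=np.atleast_2d(np.asarray(px,float)); d=(px-[s["cx"],s["cy"]])/[s["fx"],s["fy"]]
    if s["wrist"]:
        a=np.linalg.norm(d,axis=1,keepdims=True)+1e-12; v=np.hstack([d/a*np.sin(a),np.cos(a)])
    else: v=np.hstack([d,np.ones((len(d),1))])
    v=v@s["W"][:3,:3].T; c=s["W"][:3,3]
    return (c+v*((z-c[2])/v[:,2:]))[:,:2]
def proj(s,X):
    X=np.atleast_2d(X); p=(X-s["W"][:3,3])@s["W"][:3,:3]
    if s["wrist"]:
        q=np.linalg.norm(p[:,:2],axis=1,keepdims=True)+1e-12; d=p[:,:2]/q*np.arctan2(q,p[:,2:])
    else: d=p[:,:2]/p[:,2:]
    return d*[s["fx"],s["fy"]]+[s["cx"],s["cy"]]
def mask(s,kind):
    h=cv2.cvtColor(s["color"],cv2.COLOR_BGR2HSV); H,S,V=[h[...,i].astype(int) for i in range(3)]
    m={"white":(V>175)&(S<45),"turq":(H>78)&(H<98)&(S>110)&(V>70),"blue":(H>98)&(H<130)&(S>100)}[kind]
    return m.astype(np.uint8)*255
def blobs(m,amin=40):
    c,_=cv2.findContours(m,cv2.RETR_EXTERNAL,cv2.CHAIN_APPROX_NONE)
    return [x[:,0,:] for x in c if cv2.contourArea(x)>amin]
def yaw(o):
    x=Ro.from_quat(o["tool_rot"]).as_matrix()[:,0]; return np.arctan2(x[1],x[0])
def go(x,y,z=None,yw=None):
    """needed move in tool axes (mm): translation in present frame, then spin (deg)"""
    o=r.observe(); R=Ro.from_quat(o["tool_rot"]).as_matrix(); p=np.array(o["tcp_pos"])
    d=np.array([x,y,p[2] if z is None else z])-p
    sp=0 if yw is None else -np.degrees((yw-yaw(o)+np.pi)%(2*np.pi)-np.pi)
    print("tcp",np.round(p*1e3,1),"yaw %.1f"%np.degrees(yaw(o)),"dp",np.round(R.T@d*1e3,1),"spin %.1f"%sp,"j7 %.2f"%o["joint_positions"][6],"t %.1f"%o["clock"])
E
python3 - <<'E'
from h import *
for n in("scene","side"):
    s=look(n)
    for k in("white","turq"):
        for c in blobs(mask(s,k)):
            b=c.mean(0); w=cast(s,b,.01)[0]
            if abs(w[0])<1 and abs(w[1])<1: print(n,k,np.round(b),len(c),cv2.contourArea(c),np.round(w,3))
    if n=="scene":
        for nm,px,z in(("carA",(216,202),.012),("carB",(309,174),.012),("die",(153,209),.08),("pot",(355,145),.055),("stand",(158,217),.034)): print(nm,cast(s,px,z).round(3))
E
```

```text
scene white [ 53. 371.] 44 43.0 [ 0.733 -0.574]
scene white [ 28. 357.] 41 44.5 [ 0.68  -0.617]
scene white [475. 286.] 45 74.5 [0.965 0.324]
scene white [550. 247.] 41 62.5 [0.966 0.558]
scene white [ 65. 108.] 707 4494.5 [-0.119 -0.426]
scene white [236. 257.] 3117 128177.5 [ 0.65  -0.136]
scene white [226.   3.] 120 314.0 [-0.52   0.295]
scene white [75. 29.] 376 4898.0 [-0.607 -0.316]
scene turq [213. 309.] 63 294.5 [ 0.751 -0.232]
scene turq [159. 300.] 63 306.5 [ 0.677 -0.335]
scene turq [237. 272.] 57 301.5 [ 0.689 -0.149]
carA [[ 0.471 -0.121]]
carB [[0.495 0.147]]
die [[ 0.477 -0.275]]
pot [[0.49  0.294]]
stand [[ 0.468 -0.272]]
side white [324. 361.] 289 563.5 [ 0.517 -0.418]
side white [546. 353.] 58 89.0 [ 0.944 -0.565]
side white [552. 343.] 75 324.5 [ 0.975 -0.551]
side white [536. 318.] 218 1147.0 [ 0.996 -0.486]
side white [505. 298.] 126 759.0 [ 0.976 -0.412]
side white [344. 286.] 51 173.5 [ 0.651 -0.241]
side white [473. 282.] 45 47.5 [ 0.944 -0.341]
side white [488. 276.] 85 543.5 [ 0.99  -0.338]
side white [303. 244.] 39 122.5 [ 0.623 -0.064]
side white [300. 210.] 38 90.0 [0.676 0.081]
side white [266. 186.] 32 63.0 [0.631 0.234]
side white [215. 161.] 60 207.0 [0.526 0.445]
side turq [372. 313.] 61 278.5 [ 0.671 -0.34 ]
side turq [378. 275.] 64 241.0 [ 0.746 -0.236]
side turq [340. 259.] 55 242.5 [ 0.686 -0.152]
```

View pics/wrist0.png

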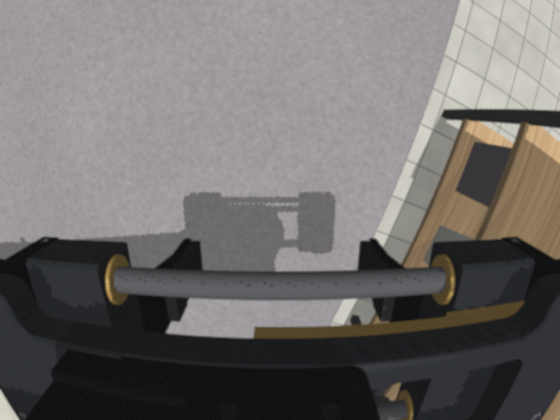

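```bash
python3 -c "
from h import *
go(.46,0,.33,0)"
```

```text
tcp [ 220.8 -611.1  222.1] yaw 19.9 dp [ 432.7 -493.5 -107.6] spin 19.9 j7 -0.06 t 0.2
```

servo_tool(motion=[{"dp":[27,-31,-7]},{"dp":[27,-31,-7]},{"dp":[27,-31,-7]},{"dp":[27,-31,-7]},{"dp":[27,-31,-7]},{"dp":[27,-31,-7]},{"dp":[27,-31,-7]},{"dp":[27,-31,-7]},{"dp":[27,-31,-7]},{"dp":[27,-31,-7]}])

```text
schema error: expected keys dp, spin
```

servo_tool(motion=[{"dp":[27,-31,-6]},{"dp":[27,-31,-6]},{"dp":[27,-31,-6]},{"dp":[27,-31,-6]},{"dp":[27,-31,-6]},{"dp":[27,-31,-6]},{"spin":7},{"spin":7},{"spin":6},{"spin":0}])

```text
schema error: expected keys dp, spin
```

```bash
python3 - <<'E'
from h import *
go(.46,0,.33,0)
s=look("wrist"); cv2.imwrite("pics/w1.png",s["color"])
E
```

```text
tcp [ 220.8 -611.1  222.1] yaw 19.9 dp [ 432.7 -493.5 -107.6] spin 19.9 j7 -0.06 t 0.2
```

View pics/w1.png

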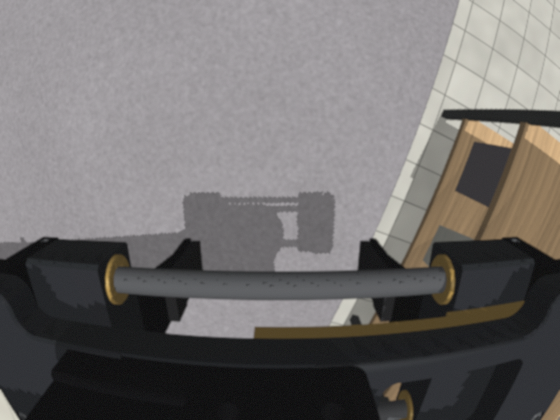

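The arm did not move because both keys are required in every row, so this picture is the same as the start. I'll resend the move.

servo_tool(motion=[{"dp":[27,-31,-7],"spin":0},{"dp":[27,-31,-7],"spin":0},{"dp":[27,-31,-7],"spin":0},{"dp":[27,-31,-7],"spin":0},{"dp":[27,-31,-7],"spin":0},{"dp":[27,-31,-7],"spin":0},{"dp":[27,-31,-7],"spin":0},{"dp":[27,-31,-7],"spin":0},{"dp":[27,-31,-7],"spin":0},{"dp":[27,-31,-7],"spin":0}])

```text
clock: 1.3
tcp_pos: [0.3698, -0.2263, 0.293]
tool_rot: [0.985, 0.173, 0.0, 0.0]
ft_force: [1.3, -0.3, 1.4]
finger_gap: 0.0872
gripper_force: 0.0
```

servo_tool(motion=[{"dp":[27,-31,-6],"spin":0},{"dp":[27,-31,-6],"spin":0},{"dp":[27,-31,-6],"spin":0},{"dp":[27,-31,-6],"spin":0},{"dp":[27,-31,-6],"spin":0},{"dp":[27,-31,-6],"spin":0},{"dp":[0,0,0],"spin":7},{"dp":[0,0,0],"spin":7},{"dp":[0,0,0],"spin":6},{"dp":[0,0,0],"spin":0}])

```text
clock: 2.3
tcp_pos: [0.4585, 0.0021, 0.3286]
tool_rot: [1.0, -0.001, 0.0, 0.0]
ft_force: [-0.5, 0.6, -0.1]
finger_gap: 0.087
gripper_force: 0.0
```

```bash
python3 - <<'E'
from h import *
go(.46,0,.33,0)
s=look("wrist"); cv2.imwrite("pics/w2.png",s["color"])
E
```

```text
tcp [458.5   2.1 328.6] yaw -0.1 dp [ 1.5  2.1 -1.4] spin -0.1 j7 -1.54 t 2.3
```

View pics/w2.png

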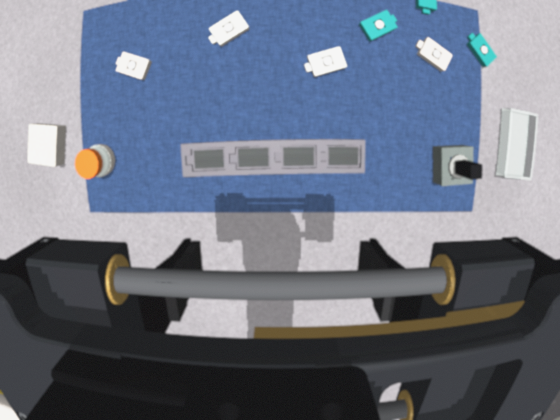

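The wrist view shows the four white cassettes at (131,66), (229,28), (326,61) and (435,53). All their tabs point left, which is roughly world +y. The carrier is at (273,158) with its slots on the left (+y) side of each pocket, so carrier x is about +y. The turquoise look-alikes are at (379,25), (482,48) and (427,4), and the stand is at (457,165).

```bash
cat >> h.py <<'E'
def islands(s,amin=150):
    """non-blue islands in the blue mat: list of (contour px, mean colour)"""
    b=mask(s,"blue"); c,h=cv2.findContours(b,cv2.RETR_CCOMP,cv2.CHAIN_APPROX_NONE); out=[]
    for i,x in enumerate(c):
        if h[0][i][3]>=0 and cv2.contourArea(x)>amin:
            m=np.zeros_like(b); cv2.drawContours(m,[x],-1,255,-1); out.append((x[:,0,:],m,np.array(cv2.mean(s["color"],m)[:3])))
    return out
def rect(s,cont,z):
    w=cast(s,cont,z)*1e3; (c,sz,a)=cv2.minAreaRect(w.astype(np.float32)); p=cv2.boxPoints((c,sz,a))
    e=p[1]-p[0]; f=p[2]-p[1]; e=e if np.linalg.norm(e)>np.linalg.norm(f) else f
    return np.array(c),sorted(sz),np.degrees(np.arctan2(e[1],e[0]))%180
E
python3 - <<'E'
from h import *
s=look("wrist")
for c,m,col in islands(s):
    z=.014; cc,sz,a=rect(s,c,z); print(c.mean(0).round(),col.round(),"rect",cc.round(1),np.round(sz,1),round(a,1))
# turq mask blobs for reference and die/stand
E
```

```text
[273. 157.] [155. 145. 144.] rect [478.7  12.3] [ 57.8 284.6] 91.0
[133.  65.] [212. 204. 200.] rect [631.1 230.2] [40.4 68.6] 66.4
[326.  62.] [219. 212. 207.] rect [620.7 -63.6] [40.8 67.1] 109.3
[434.  54.] [206. 198. 195.] rect [ 651.1 -238.4] [45.5 69. ] 62.2
[379.  25.] [194. 191.  89.] rect [ 686.8 -149. ] [37.1 63.4] 121.3
[227.  29.] [216. 208. 204.] rect [672.7  78.7] [43.3 65. ] 121.2
```

servo_tool(motion=[{"dp":[27.2,10.3,35],"spin":0},{"dp":[27.2,10.3,35],"spin":0},{"dp":[27.2,10.3,35],"spin":0},{"dp":[27.2,10.3,35],"spin":0},{"dp":[27.2,10.3,35],"spin":0},{"dp":[27.2,10.3,35],"spin":-8.5},{"dp":[0,0,0],"spin":-8.5},{"dp":[0,0,0],"spin":-8.5},{"dp":[0,0,0],"spin":-8.5},{"dp":[0,0,0],"spin":-8.5}])

```text
clock: 3.4
tcp_pos: [0.6217, -0.0604, 0.118]
tool_rot: [0.931, 0.365, -0.0, -0.0]
ft_force: [-0.3, 0.7, -0.4]
finger_gap: 0.087
gripper_force: 0.0
```

servo_tool(motion=[{"dp":[0,0,0],"spin":-8.5},{"dp":[0,0,0],"spin":-8.5},{"dp":[0,0,0],"spin":-8.5},{"dp":[0,0,0],"spin":-8.5},{"dp":[0,0,0],"spin":-8.5},{"dp":[0,0,0],"spin":-8.5},{"dp":[0,0,0],"spin":-8.5},{"dp":[0,0,0],"spin":-7},{"dp":[0,0,0],"spin":0}])

```text
clock: 4.3
tcp_pos: [0.6216, -0.0606, 0.1181]
tool_rot: [0.581, 0.814, 0.0, -0.0]
ft_force: [0.4, 0.5, -0.4]
finger_gap: 0.0871
gripper_force: 0.0
```

```bash
python3 - <<'E'
from h import *
go(.622,-.060,.117,np.radians(109))
s=look("wrist"); im=s["color"]
for c,m,col in islands(s): 
    cc,sz,a=rect(s,c,.014); print(c.mean(0).round(),col.round(),"rect",cc.round(1),np.round(sz,1),round(a,1))
cv2.imwrite("pics/w3.png",im)
E
```

```text
tcp [621.6 -60.6 118.1] yaw 108.9 dp [0.4 0.6 1.1] spin -0.1 j7 0.01 t 4.3
[278. 210.] [221. 217. 215.] rect [621.2 -63.1] [37.2 64.1] 108.2
[391.  76.] [227. 221. 218.] rect [672.8  78.7] [40.8 61.7] 121.6
```

View pics/w3.png

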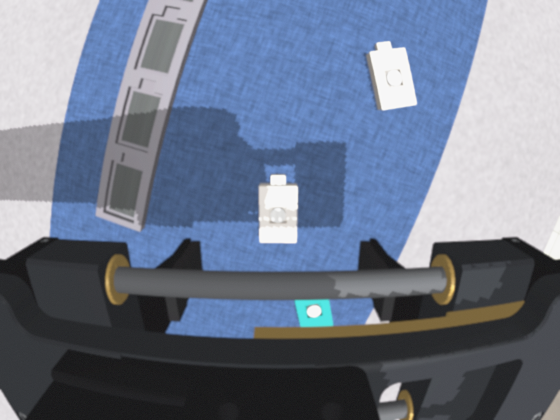

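B is centred at (278,210) with its tab up at (278,180), which is along tool +x. It fits c-type white, and the turquoise look-alike is at (314,311). Next I'll measure the case edges precisely.

```bash
cat >> h.py <<'E'
def cass(s,near=(280,208),verb=True):
    """white cassette seen with tool x along it: returns case centre (mm, world), yaw deg"""
    isl=min(islands(s),key=lambda i:np.linalg.norm(i[0].mean(0)-near)); c0=isl[0]; x0,y0=c0.min(0)-4; x1,y1=c0.max(0)+5
    hsv=cv2.cvtColor(s["color"],cv2.COLOR_BGR2HSV); roi=np.ascontiguousarray(hsv[y0:y1,x0:x1,1]); k=8
    big=cv2.resize(roi,None,fx=k,fy=k,interpolation=cv2.INTER_CUBIC)
    m=((big<90)*255).astype(np.uint8); m=cv2.morphologyEx(m,cv2.MORPH_CLOSE,np.ones((41,41),np.uint8))
    m=cv2.morphologyEx(m,cv2.MORPH_OPEN,np.ones((int(18*k),)*2,np.uint8))   # drops the tab
    c=max(blobs(m),key=cv2.contourArea); px=(c+.5)/k-.5+[x0,y0]
    w=cast(s,px,.014)*1e3; y=yaw(s["o"]); cc,sz,a=rect(s,px,.014)
    a=a if abs((a-np.degrees(y)+180)%360-180)<90 else a-180
    t=np.radians(a); u=np.array([np.cos(t),np.sin(t)]); v=np.array([-u[1],u[0]])
    rear=np.percentile(w@u,2); lo,hi=np.percentile(w@v,[2,98]); ctr=u*(rear+25)+v*(lo+hi)/2
    if verb: print("case",ctr.round(1),"yaw %.1f"%a,"len %.1f wid %.1f"%(np.ptp(w@u),hi-lo),"rectc",cc.round(1),"plug px",proj(s,[*ctr/1e3,.0155]).round(1))
    return ctr,a
E
python3 - <<'E'
from h import *
s=look("wrist"); c,a=cass(s); go(*c/1e3,.117,np.radians(a))
g=cv2.cvtColor(s["color"],cv2.COLOR_BGR2GRAY)[170:250,250:310]
cv2.imwrite("pics/c3.png",cv2.resize(s["color"][165:255,235:325],None,fx=6,fy=6,interpolation=cv2.INTER_CUBIC))
E
```

```text
case [623.5 -69.4] yaw 108.7 len 55.3 wid 35.0 rectc [622.6 -66.9] plug px [[277.8 217.2]]
tcp [621.6 -60.5 118.3] yaw 108.7 dp [-9.  -1.1  1.3] spin 0.1 j7 0.01 t 4.4
```

View pics/c3.png

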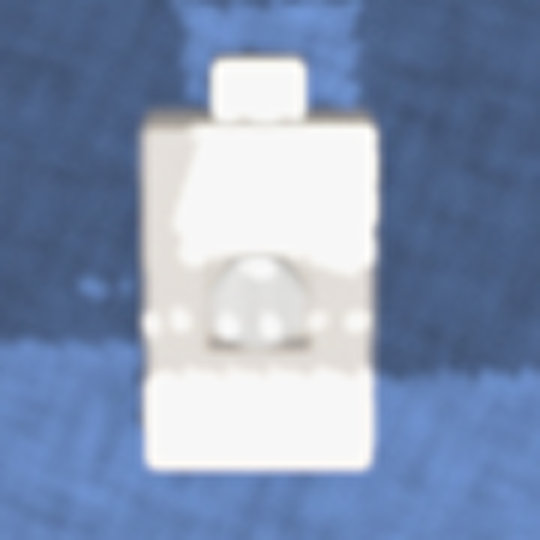

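The crop shows the case from (259,185) to (298,243), with the plug at about (278,214.7). My mask overgrows by 1.5 mm per side, so I'll correct for that. Now to grasp B.

servo_tool(motion=[{"dp":[-7.5,-1,0],"spin":0},{"dp":[0,0,30],"spin":0},{"dp":[0,0,30],"spin":0},{"dp":[0,0,25],"spin":0},{"dp":[0,0,15],"spin":0},{"dp":[0,0,10],"spin":0},{"dp":[0,0,0],"spin":0}])

```text
clock: 5.1
tcp_pos: [0.6226, -0.0678, 0.0077]
tool_rot: [0.582, 0.813, -0.0, -0.001]
ft_force: [0.7, 0.6, 0.1]
finger_gap: 0.0871
gripper_force: 0.0
```

servo_tool(motion=[{"dp":[0,0,0],"spin":0},{"dp":[0,0,0],"spin":0},{"dp":[0,0,0],"spin":0},{"dp":[0,0,0],"spin":0},{"dp":[0,0,0],"spin":0},{"dp":[0,0,0],"spin":0}], claw=0.2)

```text
clock: 5.7
tcp_pos: [0.6232, -0.0677, 0.0087]
tool_rot: [0.582, 0.813, -0.0, 0.0]
ft_force: [0.5, 0.4, -0.6]
finger_gap: 0.0468
gripper_force: 0.0
```

```bash
sed -i 's|ctr=u\*(rear+25)|ctr=u*(rear+25+(hi-lo-32)/2)|' h.py; python3 - <<'E'
from h import *
go(.62,-.06,.1)
s=look("wrist"); cv2.imwrite("pics/w4.png",s["color"][120:330,140:420])
E
```

```text
tcp [623.2 -67.7   8.7] yaw 108.9 dp [  8.3  -0.5 -91.3] spin 0.0 j7 -0.05 t 5.7
```

servo_tool(motion=[{"dp":[0,0,0],"spin":0},{"dp":[0,0,0],"spin":0},{"dp":[0,0,0],"spin":0},{"dp":[0,0,0],"spin":0},{"dp":[0,0,-10],"spin":0},{"dp":[0,0,-30],"spin":0},{"dp":[0,0,-40],"spin":0},{"dp":[0,0,-40],"spin":0},{"dp":[0,0,-30],"spin":0}])

```text
clock: 6.65
tcp_pos: [0.6238, -0.0671, 0.1619]
tool_rot: [0.581, 0.814, 0.001, 0.001]
ft_force: [0.9, 0.2, -0.0]
finger_gap: 0.0316
gripper_force: 30.0
```

```bash
python3 - <<'E'
from h import *
go(.479,-.095,.16,np.radians(91.3)); o=r.observe(); print(o["finger_gap"],o["gripper_force"])
E
```

```text
tcp [623.8 -67.1 161.9] yaw 108.9 dp [  20.5 -146.1    1.5] spin 17.6 j7 0.04 t 6.7
0.0316467444551652 29.999878406524658
```

Held, with a 31.6 mm gap. Moving over the carrier to measure it.

servo_tool(motion=[{"dp":[5,-36,0],"spin":0},{"dp":[5,-37,0],"spin":0},{"dp":[5,-37,0],"spin":0},{"dp":[5,-36,0],"spin":0},{"dp":[0,0,0],"spin":8.5},{"dp":[0,0,0],"spin":8.5},{"dp":[0,0,0],"spin":0.6},{"dp":[0,0,0],"spin":0}])

```text
clock: 7.45
tcp_pos: [0.4787, -0.0955, 0.1589]
tool_rot: [0.698, 0.716, -0.0, 0.0]
ft_force: [0.1, 0.3, -0.8]
finger_gap: 0.0312
gripper_force: 30.0
```

```bash
python3 - <<'E'
from h import *
go(.479,-.09,.16,np.radians(91.3))
s=look("wrist"); cv2.imwrite("pics/w5.png",s["color"])
E
```

```text
tcp [478.7 -95.5 158.9] yaw 91.5 dp [ 5.5  0.5 -1.1] spin 0.2 j7 0.05 t 7.5
```

View pics/w5.png

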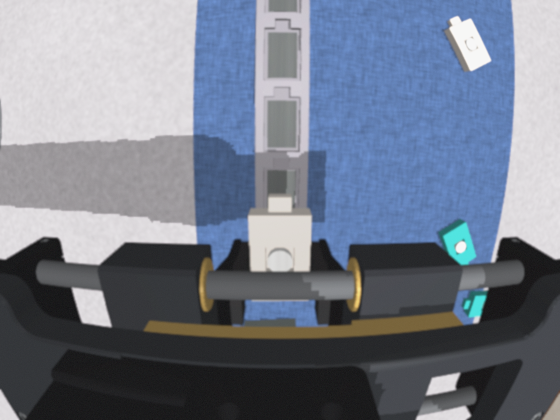

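The held cassette is at (280,255) with its plug at (280,261). Pockets 2 and 3 are at (283,123) and (283,54), with their slots upward. Next I'll take edge profiles.

```bash
python3 - <<'E'
from h import *
s=look("wrist"); g=cv2.cvtColor(s["color"],cv2.COLOR_BGR2GRAY).astype(float)
S=cv2.cvtColor(s["color"],cv2.COLOR_BGR2HSV)[...,1].astype(float)
print("cols 252-314 rows110-140", g[110:140,252:314].mean(0).round().astype(int).tolist())
print("S", S[110:140,252:314].mean(0).round().astype(int).tolist())
print("rows 25-165 at cols 268-274", g[25:165,267:273].mean(1).round().astype(int).tolist())
print("rows slot cols 280-286", g[25:165,280:287].mean(1).round().astype(int).tolist())
# carrier long edges
for rows in (range(30,45),range(60,80),range(105,145)):
    e=[]
    for v in rows:
        m=np.where(S[v,240:330]<80)[0]+240; e.append((m[0]-.5,m[-1]+.5,v))
    e=np.array(e); L=cast(s,e[:,[0,2]],.012)*1e3; R=cast(s,e[:,[1,2]],.012)*1e3
    print(L.mean(0).round(2),R.mean(0).round(2),((L+R)/2).mean(0).round(2))
E
```

```text
cols 252-314 rows110-140 [125, 128, 146, 176, 196, 203, 203, 203, 203, 203, 199, 188, 182, 185, 178, 158, 139, 132, 132, 133, 134, 133, 132, 132, 131, 131, 130, 131, 131, 132, 132, 131, 132, 134, 135, 137, 137, 137, 136, 136, 135, 133, 132, 142, 163, 177, 167, 154, 172, 197, 205, 205, 205, 205, 205, 199, 178, 150, 132, 128, 128, 128]
S [118, 110, 72, 27, 13, 11, 11, 11, 11, 10, 10, 10, 10, 10, 9, 6, 6, 7, 7, 7, 7, 7, 7, 7, 7, 7, 7, 7, 7, 7, 7, 7, 7, 7, 7, 8, 8, 8, 8, 7, 7, 7, 7, 5, 7, 10, 11, 11, 11, 11, 11, 11, 11, 11, 11, 15, 36, 79, 111, 118, 118, 117]
rows 25-165 at cols 268-274 [203, 203, 182, 139, 142, 177, 186, 173, 154, 144, 144, 144, 144, 144, 143, 143, 143, 143, 143, 143, 143, 143, 142, 142, 142, 142, 142, 142, 143, 143, 143, 144, 143, 143, 143, 143, 142, 142, 142, 141, 141, 141, 141, 140, 140, 141, 141, 141, 141, 141, 141, 142, 154, 176, 190, 197, 204, 207, 207, 207, 207, 207, 207, 207, 207, 207, 207, 207, 208, 208, 202, 186, 172, 180, 188, 178, 155, 142, 141, 141, 141, 141, 140, 140, 140, 140, 140, 140, 140, 140, 140, 140, 139, 139, 139, 139, 138, 138, 138, 138, 137, 138,
[... 358 characters left out ...]
, 133, 133, 133, 133, 133, 133, 132, 132, 133, 133, 133, 133, 133, 133, 133, 133, 132, 133, 132, 133, 133, 132, 133, 145, 170, 188, 197, 204, 207, 208, 208, 204, 187, 166, 171, 185, 191, 192, 191, 191, 192, 191, 191, 191, 191, 189, 175, 150, 135, 134, 134, 135, 134, 134, 134, 134, 134, 134, 134, 134, 134, 134, 133, 134, 133, 133, 133, 133, 133, 132, 132, 133, 132, 132, 132, 132, 132, 132, 132, 132, 132, 132, 131, 131, 131, 131, 131, 131, 131, 131, 131, 130, 131, 144, 169, 176, 155, 129, 129, 137, 139, 139, 139, 138, 135, 132, 132, 131, 132, 132, 132]
[451.83  58.2 ] [503.58  59.64] [477.71  58.92]
[452.16  25.83] [504.27  27.24] [478.22  26.53]
[453.   -27.03] [505.29 -25.65] [479.14 -26.34]
```

```bash
python3 - <<'E'
from h import *
s=look("wrist"); print(cast(s,[[281.6,124.1],[281.6,97],[281.6,151],[264,124],[299.2,124]],.010)*1e3, yaw(s["o"])*57.3)
# in-hand cassette front edge & tab profile
g=cv2.cvtColor(s["color"],cv2.COLOR_BGR2GRAY).astype(int)
print("tab rows190-225 col281",g[190:225,276:286].mean(1).round().astype(int).tolist())
print("front rows200-225 cols255-262",g[200:225,254:262].mean(1).round().astype(int).tolist())
print("cols 240-325 row 225",g[222:230,240:322].mean(0).round().astype(int).tolist())
# predicted: case centred on tcp, underside 8 mm below tcp
R=Ro.from_quat(s["o"]["tool_rot"]).as_matrix(); p=np.array(s["o"]["tcp_pos"])
for t in([.025,0,-.006],[.033,0,0],[0,0,-.0075],[.025,.016,-.006],[.025,-.016,-.006]): print(t,proj(s,p+R@np.array(t)).round(1))
E
```

```text
[[ 4.79552214e+02 -2.59659069e+01]
 [ 4.78885398e+02  1.00286149e-02]
 [ 4.80223667e+02 -5.17940531e+01]
 [ 4.62878994e+02 -2.62308720e+01]
 [ 4.96224866e+02 -2.53539125e+01]] 91.5101872764676
tab rows190-225 col281 [90, 90, 94, 110, 128, 141, 159, 189, 215, 220, 221, 220, 220, 219, 220, 219, 219, 220, 219, 219, 217, 205, 176, 150, 152, 182, 211, 219, 219, 219, 219, 219, 218, 219, 219]
front rows200-225 cols255-262 [126, 126, 126, 126, 126, 126, 126, 130, 135, 139, 141, 141, 140, 141, 152, 182, 211, 219, 219, 218, 219, 219, 219, 218, 219]
cols 240-325 row 225 [125, 126, 125, 125, 126, 126, 129, 148, 182, 210, 218, 218, 219, 218, 219, 218, 218, 218, 219, 218, 219, 218, 218, 218, 218, 219, 218, 218, 219, 218, 218, 218, 219, 219, 219, 219, 218, 218, 218, 218, 218, 218, 218, 218, 218, 218, 218, 218, 218, 218, 218, 218, 218, 218, 218, 218, 218, 218, 218, 218, 218, 218, 218, 218, 218, 218, 218, 218, 218, 218, 209, 175, 139, 122, 120, 121, 123, 124, 124, 122, 120, 121]
[0.025, 0, -0.006] [[277.9 216.2]]
[0.033, 0, 0] [[277.9 197.9]]
[0, 0, -0.0075] [[278.  262.6]]
[0.025, 0.016, -0.006] [[309.6 216.1]]
[0.025, -0.016, -0.006] [[246.2 216.2]]
```

servo_tool(motion=[{"dp":[0,0,0],"spin":0.5},{"dp":[35,0.5,0],"spin":0},{"dp":[34,0.4,0],"spin":0},{"dp":[0,0,40],"spin":0},{"dp":[0,0,40],"spin":0},{"dp":[0,0,35],"spin":0},{"dp":[0,0,10],"spin":0},{"dp":[0,0,0],"spin":0},{"dp":[0,0,0],"spin":0}])

```text
clock: 8.5
tcp_pos: [0.4798, -0.0265, 0.0349]
tool_rot: [0.702, 0.712, 0.001, 0.001]
ft_force: [0.1, 0.2, -0.4]
finger_gap: 0.0314
gripper_force: 30.0
```

```bash
python3 - <<'E'
from h import *
go(.4784,-.0265,.020,np.radians(90.95))
E
```

```text
tcp [479.8 -26.5  34.9] yaw 90.8 dp [ 0.1 -1.4 14.9] spin -0.1 j7 -0.30 t 8.5
```

servo_tool(motion=[{"dp":[0.1,-1.4,6],"spin":0},{"dp":[0,0,6],"spin":0},{"dp":[0,0,0],"spin":0},{"dp":[0,0,3],"spin":0},{"dp":[0,0,2],"spin":0},{"dp":[0,0,0],"spin":0}])

```text
clock: 9.1
tcp_pos: [0.4775, -0.0269, 0.0165]
tool_rot: [0.702, 0.712, 0.0, 0.0]
ft_force: [0.9, -0.3, -1.4]
finger_gap: 0.0315
gripper_force: 30.0
```

```bash
python3 - <<'E'
from h import *
go(.4784,-.0265,.015,np.radians(90.95)); print(r.observe()["ft_force"])
E
```

```text
tcp [477.5 -26.9  16.5] yaw 90.8 dp [0.4 0.9 1.5] spin -0.2 j7 -0.32 t 9.1
[ 0.94850952 -0.25525197 -1.42922345]
```

It has entered the pocket: its underside is about 8 mm up, below the 12 mm rim, with little force. Next I'll lower it 2 mm and release.

servo_tool(motion=[{"dp":[0,0,1.5],"spin":0},{"dp":[0,0,0.5],"spin":0},{"dp":[0,0,0],"spin":0}])

```text
clock: 9.4
tcp_pos: [0.4775, -0.0268, 0.0146]
tool_rot: [0.702, 0.712, 0.0, 0.0]
ft_force: [1.9, -0.3, -1.4]
finger_gap: 0.0315
gripper_force: 30.0
```

servo_tool(motion=[{"dp":[0,0,0],"spin":0},{"dp":[0,0,0],"spin":0},{"dp":[0,0,0],"spin":0},{"dp":[0,0,0],"spin":0},{"dp":[0,0,-15],"spin":0},{"dp":[0,0,-35],"spin":0},{"dp":[0,0,-35],"spin":0},{"dp":[0,0,-30],"spin":0},{"dp":[0,0,0],"spin":0}], claw=0.9)

```text
clock: 10.3
tcp_pos: [0.4798, -0.0269, 0.133]
tool_rot: [0.702, 0.712, 0.001, 0.003]
ft_force: [0.4, -0.3, 0.1]
finger_gap: 0.078
gripper_force: 0.0
```

```bash
python3 - <<'E'
from h import *
go(.6728,.0787,.13,np.radians(121.5))
s=look("wrist"); cv2.imwrite("pics/w6.png",s["color"])
E
```

```text
tcp [479.8 -26.9 133. ] yaw 90.8 dp [103.  194.3   3.9] spin -30.7 j7 -0.13 t 10.3
```

View pics/w6.png

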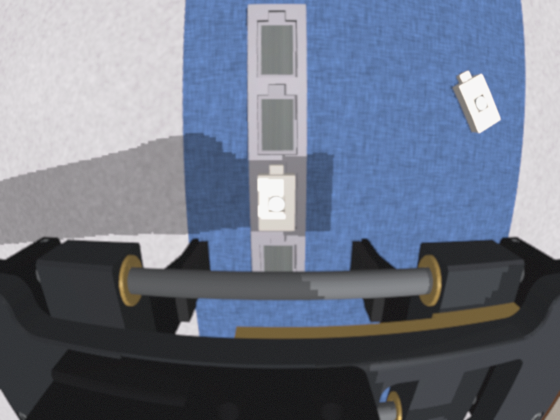

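Cassette B is seated in pocket 2, at (276,200) with its tab in the slot. Next is the white cassette C, now at (477,102).

servo_tool(motion=[{"dp":[19.7,39.4,3.2],"spin":0},{"dp":[19.7,39.4,3.2],"spin":0},{"dp":[19.7,39.4,3.2],"spin":0},{"dp":[19.7,39.4,3.2],"spin":0},{"dp":[19.7,39.4,3.2],"spin":0},{"dp":[0,0,0],"spin":-7.7},{"dp":[0,0,0],"spin":-7.7},{"dp":[0,0,0],"spin":-7.7},{"dp":[0,0,0],"spin":-7.7},{"dp":[0,0,0],"spin":0}])

```text
clock: 11.35
tcp_pos: [0.6717, 0.0745, 0.1111]
tool_rot: [0.488, 0.873, -0.001, -0.002]
ft_force: [-0.0, 0.6, -0.6]
finger_gap: 0.0782
gripper_force: 0.0
```

```bash
python3 - <<'E'
from h import *
s=look("wrist"); c,a=cass(s); go(*c/1e3,.0085,np.radians(a))
E
```

```text
case [676.3  76.2] yaw 121.4 len 59.4 wid 34.7 rectc [674.5  79.1] plug px [[285.2 210.4]]
tcp [671.9  74.5 111.5] yaw 121.4 dp [ -1.    4.9 102.9] spin -0.0 j7 -0.02 t 11.4
```

servo_tool(motion=[{"dp":[-1,4.9,0],"spin":0},{"dp":[0,0,30],"spin":0},{"dp":[0,0,30],"spin":0},{"dp":[0,0,25],"spin":0},{"dp":[0,0,12],"spin":0},{"dp":[0,0,6],"spin":0},{"dp":[0,0,0],"spin":0},{"dp":[0,0,0],"spin":0}])

```text
clock: 12.2
tcp_pos: [0.6783, 0.0764, 0.0118]
tool_rot: [0.488, 0.873, 0.001, 0.001]
ft_force: [-0.3, 0.5, 0.2]
finger_gap: 0.078
gripper_force: 0.0
```

servo_tool(motion=[{"dp":[0,0,0],"spin":0},{"dp":[0,0,0],"spin":0},{"dp":[0,0,0],"spin":0},{"dp":[0,0,0],"spin":0},{"dp":[0,0,0],"spin":0},{"dp":[0,0,0],"spin":0},{"dp":[0,0,0],"spin":0},{"dp":[0,0,0],"spin":0},{"dp":[0,0,0],"spin":0},{"dp":[0,0,0],"spin":0}], claw=0.2)

```text
clock: 13.2
tcp_pos: [0.6774, 0.076, 0.0105]
tool_rot: [0.488, 0.873, -0.0, -0.0]
ft_force: [-0.2, 0.1, 0.8]
finger_gap: 0.031
gripper_force: 30.0
```

servo_tool(motion=[{"dp":[0,0,-10],"spin":0},{"dp":[0,0,-30],"spin":0},{"dp":[0,0,-40],"spin":0},{"dp":[0,0,-30],"spin":0},{"dp":[0,0,0],"spin":0}])

```text
clock: 13.7
tcp_pos: [0.6801, 0.0777, 0.1267]
tool_rot: [0.488, 0.873, 0.003, 0.003]
ft_force: [0.5, 0.3, -0.6]
finger_gap: 0.0314
gripper_force: 30.0
```

```bash
python3 - <<'E'
from h import *
go(.4764,.0412,.118,np.radians(90.95))
E
```

```text
tcp [680.1  77.7 126.7] yaw 121.6 dp [  75.6 -192.7    6.9] spin 30.6 j7 -0.01 t 13.7
```

servo_tool(motion=[{"dp":[15.1,-38.5,0],"spin":0},{"dp":[15.1,-38.5,0],"spin":0},{"dp":[15.1,-38.5,0],"spin":0},{"dp":[15.1,-38.6,0],"spin":0},{"dp":[15.1,-38.6,0],"spin":0},{"dp":[0,0,0],"spin":7.6},{"dp":[0,0,0],"spin":7.6},{"dp":[0,0,0],"spin":7.7},{"dp":[0,0,0],"spin":7.7},{"dp":[0,0,0],"spin":0}])

```text
clock: 14.7
tcp_pos: [0.4744, 0.0396, 0.1207]
tool_rot: [0.701, 0.713, -0.0, 0.0]
ft_force: [1.2, 0.9, -0.7]
finger_gap: 0.0311
gripper_force: 30.0
```

```bash
cat >> h.py <<'E'
def hand(s,grip_z=.009):
    """offset (mm, tool x,y) of the held case from the TCP, by its top front edge; calibration by cassette B: y bias -0.9"""
    g=cv2.cvtColor(s["color"],cv2.COLOR_BGR2GRAY).astype(float); c=int(s["cx"])
    o=s["o"]; R=Ro.from_quat(o["tool_rot"]).as_matrix(); p=np.array(o["tcp_pos"]); zt=grip_z-.014
    def pr(t): return proj(s,p+R@np.array(t))[0]
    def cross(a,th): 
        k=np.arange(len(a)-1); i=[j for j in k if (a[j]-th)*(a[j+1]-th)<0]; return [j+(th-a[j])/(a[j+1]-a[j]) for j in i]
    f0=pr([.025,0,zt]); out=[]
    for off in(-22,20):
        a=g[205:225,int(f0[0])+off-3:int(f0[0])+off+4].mean(1); e=cross(a,182); out.append(round(205+e[-1],1) if e else None)
    row=int(f0[1])+8; a=g[row-2:row+3,225:335].mean(0); e=[225+x for x in cross(a,170)]
    f1=pr([.024,0,zt]); k=f1[1]-f0[1]
    print("front pred %.1f seen"%f0[1],out,"-> dx %.1f mm"%((f0[1]-np.mean([v for v in out if v]))/k),"| cols",np.round(e,1),"pred mid %.1f"%f0[0], "px/mm %.2f"%k)
E
python3 - <<'E'
from h import *
s=look("wrist"); hand(s,-.0105+.0210-.0105+.0105-.0105+.0); hand(s,.0105-.0105-.0105+.0)
E
python3 - <<'E'
from h import *
go(.4764,.0412,.022,np.radians(90.95))
E
```

```text
front pred 221.0 seen [np.float64(211.7), np.float64(211.7)] -> dx 4.7 mm | cols [248.5 310.7] pred mid 277.8 px/mm 1.98
front pred 228.1 seen [np.float64(211.7), np.float64(211.7)] -> dx 7.8 mm | cols [248.4 310.6] pred mid 277.6 px/mm 2.10
tcp [474.4  39.7 120.6] yaw 91.2 dp [ 1.6  2.  98.6] spin 0.2 j7 -0.26 t 14.8
```

```bash
python3 - <<'E'
from h import *
s=look("wrist"); hand(s,.0105); go(.4768,.0412,.022,np.radians(90.95))
E
```

```text
front pred 214.8 seen [np.float64(211.7), np.float64(211.7)] -> dx 1.6 mm | cols [248.3 310.8] pred mid 277.9 px/mm 1.87
tcp [474.5  39.8 120.6] yaw 91.2 dp [ 1.4  2.4 98.6] spin 0.2 j7 -0.26 t 14.8
```

servo_tool(motion=[{"dp":[0.7,2.2,0],"spin":0.2},{"dp":[0,0,40],"spin":0},{"dp":[0,0,35],"spin":0},{"dp":[0,0,15],"spin":0},{"dp":[0,0,5],"spin":0},{"dp":[0,0,0],"spin":0},{"dp":[0,0,0],"spin":0}])

```text
clock: 15.5
tcp_pos: [0.4779, 0.0407, 0.0266]
tool_rot: [0.702, 0.712, 0.001, 0.0]
ft_force: [0.4, -1.2, 0.1]
finger_gap: 0.0311
gripper_force: 30.0
```

```bash
python3 - <<'E'
from h import *
go(.4766,.0405,.017,np.radians(90.95))
E
```

```text
tcp [477.9  40.7  26.6] yaw 90.8 dp [-0.2 -1.3  9.6] spin -0.1 j7 -0.44 t 15.5
```

servo_tool(motion=[{"dp":[-0.2,-1,3],"spin":0},{"dp":[0,0,0],"spin":0},{"dp":[0,0,3],"spin":0},{"dp":[0,0,2],"spin":0},{"dp":[0,0,2],"spin":0},{"dp":[0,0,0],"spin":0},{"dp":[0,0,0],"spin":0}])

```text
clock: 16.2
tcp_pos: [0.4763, 0.0401, 0.0163]
tool_rot: [0.702, 0.712, -0.0, 0.0]
ft_force: [-1.1, -0.5, 6.2]
finger_gap: 0.0308
gripper_force: 30.0
```

servo_tool(motion=[{"dp":[0,0,0],"spin":0},{"dp":[0,0,0],"spin":0},{"dp":[0,0,0],"spin":0},{"dp":[0,0,0],"spin":0},{"dp":[0,0,-15],"spin":0},{"dp":[0,0,-30],"spin":0},{"dp":[0,0,-35],"spin":0},{"dp":[0,0,-25],"spin":0},{"dp":[0,0,0],"spin":0}], claw=0.9)

```text
clock: 17.1
tcp_pos: [0.4784, 0.0404, 0.1237]
tool_rot: [0.702, 0.712, 0.001, 0.003]
ft_force: [0.7, -0.2, -0.5]
finger_gap: 0.0777
gripper_force: 0.0
```

```bash
python3 - <<'E'
from h import *
go(.6291,.2256,.115,np.radians(66.4))
E
```

```text
tcp [478.4  40.4 123.7] yaw 90.8 dp [183.1 153.1   9.3] spin 24.4 j7 -0.27 t 17.1
```

servo_tool(motion=[{"dp":[30.5,25.5,1.5],"spin":0},{"dp":[30.5,25.5,1.5],"spin":0},{"dp":[30.5,25.5,1.5],"spin":0},{"dp":[30.5,25.5,1.5],"spin":0},{"dp":[30.5,25.5,1.5],"spin":0},{"dp":[30.5,25.5,1.5],"spin":0},{"dp":[0,0,0],"spin":8.1},{"dp":[0,0,0],"spin":8.1},{"dp":[0,0,0],"spin":8.1},{"dp":[0,0,0],"spin":0}])

```text
clock: 18.1
tcp_pos: [0.6258, 0.2253, 0.11]
tool_rot: [0.836, 0.548, -0.001, 0.0]
ft_force: [-1.1, 0.4, 0.7]
finger_gap: 0.0789
gripper_force: 0.0
```

```bash
python3 - <<'E'
from h import *
s=look("wrist"); c,a=cass(s); go(*c/1e3,.0085,np.radians(a))
E
```

```text
case [631.1 229.9] yaw 66.7 len 55.0 wid 34.8 rectc [631.5 230.9] plug px [[282.5 202.6]]
tcp [625.8 225.2 110.3] yaw 66.7 dp [  6.6   3.  101.8] spin -0.0 j7 -1.12 t 18.1
```

servo_tool(motion=[{"dp":[6.6,3,0],"spin":0},{"dp":[0,0,30],"spin":0},{"dp":[0,0,30],"spin":0},{"dp":[0,0,25],"spin":0},{"dp":[0,0,12],"spin":0},{"dp":[0,0,6],"spin":0},{"dp":[0,0,0],"spin":0},{"dp":[0,0,0],"spin":0}])

```text
clock: 18.95
tcp_pos: [0.6326, 0.2308, 0.01]
tool_rot: [0.836, 0.548, 0.001, 0.0]
ft_force: [0.8, -1.1, 0.5]
finger_gap: 0.0783
gripper_force: 0.0
```

servo_tool(motion=[{"dp":[0,0,0],"spin":0},{"dp":[0,0,0],"spin":0},{"dp":[0,0,0],"spin":0},{"dp":[0,0,0],"spin":0},{"dp":[0,0,0],"spin":0},{"dp":[0,0,0],"spin":0},{"dp":[0,0,0],"spin":0},{"dp":[0,0,0],"spin":0},{"dp":[0,0,0],"spin":0},{"dp":[0,0,0],"spin":0}], claw=0.2)

```text
clock: 19.95
tcp_pos: [0.6317, 0.2302, 0.0088]
tool_rot: [0.836, 0.548, -0.0, -0.0]
ft_force: [0.6, 0.4, 0.3]
finger_gap: 0.0314
gripper_force: 30.0
```

servo_tool(motion=[{"dp":[0,0,-10],"spin":0},{"dp":[0,0,-30],"spin":0},{"dp":[0,0,-40],"spin":0},{"dp":[0,0,-30],"spin":0},{"dp":[0,0,0],"spin":0}])

```text
clock: 20.45
tcp_pos: [0.6345, 0.2322, 0.125]
tool_rot: [0.836, 0.548, 0.005, 0.001]
ft_force: [0.3, 0.7, -0.1]
finger_gap: 0.0314
gripper_force: 30.0
```

```bash
python3 - <<'E'
from h import *
go(.4756,.1087,.118,np.radians(90.95))
E
```

```text
tcp [634.5 232.2 125. ] yaw 66.5 dp [-176.7  -96.5    5.2] spin -24.5 j7 -1.13 t 20.4
```

servo_tool(motion=[{"dp":[-35.4,-19.3,0],"spin":0},{"dp":[-35.4,-19.3,0],"spin":0},{"dp":[-35.3,-19.3,0],"spin":0},{"dp":[-35.3,-19.3,0],"spin":0},{"dp":[-35.3,-19.3,0],"spin":0},{"dp":[0,0,0],"spin":-8.1},{"dp":[0,0,0],"spin":-8.2},{"dp":[0,0,0],"spin":-8.2},{"dp":[0,0,0],"spin":0},{"dp":[0,0,0],"spin":0}])

```text
clock: 21.45
tcp_pos: [0.4725, 0.1065, 0.1185]
tool_rot: [0.702, 0.712, -0.0, -0.0]
ft_force: [0.5, 0.6, -1.0]
finger_gap: 0.0311
gripper_force: 30.0
```

```bash
python3 - <<'E'
from h import *
s=look("wrist"); hand(s,.0088); go(.4754,.1087,.118,np.radians(90.95))
E
```

```text
front pred 215.7 seen [np.float64(216.7), np.float64(216.7)] -> dx -0.5 mm | cols [247.9 311.3] pred mid 277.9 px/mm 1.89
tcp [472.6 106.6 118.6] yaw 90.8 dp [2.1 2.8 0.6] spin -0.1 j7 -0.42 t 21.5
```

servo_tool(motion=[{"dp":[3.4,1.6,0],"spin":0},{"dp":[0,0,40],"spin":0},{"dp":[0,0,35],"spin":0},{"dp":[0,0,12],"spin":0},{"dp":[0,0,5],"spin":0},{"dp":[0,0,0],"spin":0},{"dp":[0,0,0],"spin":0}])

```text
clock: 22.2
tcp_pos: [0.4756, 0.1105, 0.0281]
tool_rot: [0.701, 0.713, 0.001, 0.001]
ft_force: [-0.3, 0.1, -0.2]
finger_gap: 0.0313
gripper_force: 30.0
```

```bash
python3 - <<'E'
from h import *
go(.4753,.1100,.015,np.radians(90.95))
E
```

```text
tcp [475.6 110.5  28.1] yaw 91.0 dp [-0.5 -0.3 13.1] spin 0.0 j7 -0.58 t 22.2
```

servo_tool(motion=[{"dp":[-0.4,0,5],"spin":0},{"dp":[0,0,0],"spin":0},{"dp":[0,0,4],"spin":0},{"dp":[0,0,2],"spin":0},{"dp":[0,0,2],"spin":0},{"dp":[0,0,0],"spin":0},{"dp":[0,0,0],"spin":0}])

```text
clock: 22.9
tcp_pos: [0.475, 0.1096, 0.0146]
tool_rot: [0.701, 0.713, 0.0, 0.001]
ft_force: [-1.4, -1.7, 7.7]
finger_gap: 0.0316
gripper_force: 30.0
```

servo_tool(motion=[{"dp":[0,0,0],"spin":0},{"dp":[0,0,0],"spin":0},{"dp":[0,0,0],"spin":0},{"dp":[0,0,0],"spin":0},{"dp":[0,0,-15],"spin":0},{"dp":[0,0,-30],"spin":0},{"dp":[0,0,-35],"spin":0},{"dp":[0,0,-25],"spin":0},{"dp":[0,0,0],"spin":0}], claw=0.9)

```text
clock: 23.8
tcp_pos: [0.477, 0.1106, 0.1227]
tool_rot: [0.701, 0.713, 0.002, 0.003]
ft_force: [0.8, -0.1, -0.2]
finger_gap: 0.078
gripper_force: 0.0
```

```bash
python3 - <<'E'
from h import *
go(.6497,-.241,.115,np.radians(62.2))
E
```

```text
tcp [477.  110.6 122.7] yaw 91.0 dp [-354.6  166.5    9.1] spin 28.8 j7 -0.43 t 23.8
```

servo_tool(motion=[{"dp":[-39.4,18.5,0],"spin":0},{"dp":[-39.4,18.5,0],"spin":0},{"dp":[-39.4,18.5,0],"spin":0},{"dp":[-39.4,18.5,0],"spin":0},{"dp":[-39.4,18.5,0],"spin":0},{"dp":[-39.4,18.5,0],"spin":0},{"dp":[-39.4,18.5,0],"spin":0},{"dp":[-39.4,18.5,0],"spin":0},{"dp":[-39.4,18.5,0],"spin":0},{"dp":[0,0,4],"spin":7.2}])

```text
clock: 24.8
tcp_pos: [0.6473, -0.2507, 0.1129]
tool_rot: [0.748, 0.663, -0.001, 0.001]
ft_force: [-0.3, -0.9, -0.0]
finger_gap: 0.0782
gripper_force: 0.0
```

servo_tool(motion=[{"dp":[0,0,0],"spin":7.2},{"dp":[0,0,0],"spin":7.2},{"dp":[0,0,0],"spin":7.2},{"dp":[0,0,0],"spin":0},{"dp":[0,0,0],"spin":0}])

```text
clock: 25.3
tcp_pos: [0.6467, -0.2419, 0.1144]
tool_rot: [0.855, 0.518, -0.0, -0.0]
ft_force: [-0.6, 0.6, 0.1]
finger_gap: 0.0781
gripper_force: 0.0
```

```bash
python3 - <<'E'
from h import *
s=look("wrist"); 
for c,m,col in islands(s): print(c.mean(0).round(),col.round())
c,a=cass(s); go(*c/1e3,.0085,np.radians(a))
cv2.imwrite("pics/w7.png",s["color"])
E
```

```text
[284. 203.] [208. 206. 205.]
[271.  87.] [223. 222. 107.]
case [ 650.7 -243.7] yaw 61.9 len 55.3 wid 34.8 rectc [ 651.3 -242.6] plug px [[284.1 208.6]]
tcp [ 646.7 -241.9  114.4] yaw 62.3 dp [  0.3   4.5 105.9] spin 0.4 j7 -0.45 t 25.4
```

View pics/w7.png

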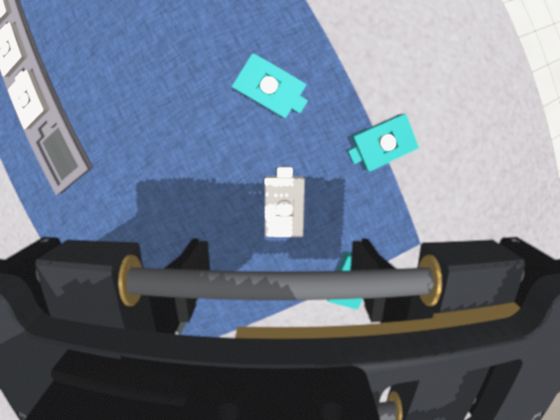

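A is at (284,207) with its tab up. It is white; the turquoise look-alikes at (270,86), (385,142) and (348,282) are clear of the fingers. Grasping it now.

servo_tool(motion=[{"dp":[0.3,4.5,0],"spin":0.4},{"dp":[0,0,30],"spin":0},{"dp":[0,0,30],"spin":0},{"dp":[0,0,28],"spin":0},{"dp":[0,0,12],"spin":0},{"dp":[0,0,7],"spin":0},{"dp":[0,0,0],"spin":0},{"dp":[0,0,0],"spin":0}])

```text
clock: 26.15
tcp_pos: [0.6522, -0.244, 0.0092]
tool_rot: [0.858, 0.514, 0.001, 0.001]
ft_force: [0.6, 0.2, 0.6]
finger_gap: 0.0785
gripper_force: 0.0
```

servo_tool(motion=[{"dp":[0,0,0],"spin":0},{"dp":[0,0,0],"spin":0},{"dp":[0,0,0],"spin":0},{"dp":[0,0,0],"spin":0},{"dp":[0,0,0],"spin":0},{"dp":[0,0,0],"spin":0},{"dp":[0,0,0],"spin":0},{"dp":[0,0,0],"spin":0},{"dp":[0,0,0],"spin":0},{"dp":[0,0,0],"spin":0}], claw=0.2)

```text
clock: 27.15
tcp_pos: [0.651, -0.2439, 0.0077]
tool_rot: [0.858, 0.513, -0.0, -0.0]
ft_force: [-1.4, 0.1, 0.6]
finger_gap: 0.0315
gripper_force: 30.0
```

servo_tool(motion=[{"dp":[0,0,-10],"spin":0},{"dp":[0,0,-30],"spin":0},{"dp":[0,0,-40],"spin":0},{"dp":[0,0,-30],"spin":0},{"dp":[0,0,0],"spin":0}])

```text
clock: 27.65
tcp_pos: [0.6546, -0.2441, 0.1243]
tool_rot: [0.858, 0.513, 0.003, 0.004]
ft_force: [1.3, 0.3, -0.3]
finger_gap: 0.0317
gripper_force: 30.0
```

```bash
python3 - <<'E'
from h import *
go(.4786,-.0945,.118,np.radians(90.95))
E
```

```text
tcp [ 654.6 -244.1  124.3] yaw 61.8 dp [  48.7 -225.8    4.2] spin -29.2 j7 -0.46 t 27.6
```

servo_tool(motion=[{"dp":[8.1,-37.6,0],"spin":0},{"dp":[8.1,-37.6,0],"spin":0},{"dp":[8.1,-37.6,0],"spin":0},{"dp":[8.1,-37.6,0],"spin":0},{"dp":[8.1,-37.6,0],"spin":0},{"dp":[8.1,-37.6,0],"spin":0},{"dp":[0,0,0],"spin":-7.3},{"dp":[0,0,0],"spin":-7.3},{"dp":[0,0,0],"spin":-7.3},{"dp":[0,0,0],"spin":-7.3}])

```text
clock: 28.65
tcp_pos: [0.4748, -0.0944, 0.1176]
tool_rot: [0.699, 0.715, -0.0, 0.0]
ft_force: [0.2, -0.4, -0.7]
finger_gap: 0.0314
gripper_force: 30.0
```

servo_tool(motion=[{"dp":[0,0,0],"spin":0},{"dp":[0,0,0],"spin":0}])

```text
clock: 28.85
tcp_pos: [0.475, -0.0944, 0.1176]
tool_rot: [0.702, 0.712, -0.0, -0.0]
ft_force: [0.1, -0.3, 0.0]
finger_gap: 0.0315
gripper_force: 30.0
```

```bash
python3 - <<'E'
from h import *
s=look("wrist"); hand(s,.0077); go(.4786,-.0945,.118,np.radians(90.95))
E
```

```text
front pred 216.4 seen [np.float64(216.3), np.float64(216.4)] -> dx 0.0 mm | cols [247.7 311.3] pred mid 277.9 px/mm 1.90
tcp [475.1 -94.4 117.6] yaw 90.8 dp [-0.2  3.5 -0.4] spin -0.1 j7 0.04 t 28.9
```

servo_tool(motion=[{"dp":[-0.2,2.3,0],"spin":0},{"dp":[0,0,40],"spin":0},{"dp":[0,0,35],"spin":0},{"dp":[0,0,12],"spin":0},{"dp":[0,0,5],"spin":0},{"dp":[0,0,0],"spin":0},{"dp":[0,0,0],"spin":0}])

```text
clock: 29.6
tcp_pos: [0.4789, -0.0947, 0.0271]
tool_rot: [0.701, 0.713, 0.001, 0.001]
ft_force: [-0.3, -0.1, -0.0]
finger_gap: 0.0318
gripper_force: 30.0
```

```bash
python3 - <<'E'
from h import *
go(.4784,-.0946,.0137,np.radians(90.95))
E
```

```text
tcp [478.9 -94.7  27.1] yaw 91.0 dp [ 0.1 -0.5 13.4] spin 0.0 j7 -0.11 t 29.6
```

servo_tool(motion=[{"dp":[0,0,5],"spin":0},{"dp":[0,0,0],"spin":0},{"dp":[0,0,3],"spin":0},{"dp":[0,0,2],"spin":0},{"dp":[0,0,2],"spin":0},{"dp":[0,0,0.5],"spin":0},{"dp":[0,0,0],"spin":0}])

```text
clock: 30.3
tcp_pos: [0.4787, -0.0946, 0.0135]
tool_rot: [0.701, 0.713, 0.001, 0.001]
ft_force: [3.8, -0.8, -0.7]
finger_gap: 0.0317
gripper_force: 30.1
```

servo_tool(motion=[{"dp":[0,0,0],"spin":0},{"dp":[0,0,0],"spin":0},{"dp":[0,0,0],"spin":0},{"dp":[0,0,0],"spin":0},{"dp":[0,0,-15],"spin":0},{"dp":[0,0,-40],"spin":0},{"dp":[0,0,-45],"spin":0},{"dp":[0,0,-45],"spin":0},{"dp":[0,0,-45],"spin":0},{"dp":[0,0,-20],"spin":0}], claw=1.0)

```text
clock: 31.3
tcp_pos: [0.4795, -0.094, 0.2281]
tool_rot: [0.701, 0.714, 0.001, 0.003]
ft_force: [0.7, -0.5, -0.2]
finger_gap: 0.0865
gripper_force: 0.0
```

servo_tool(motion=[{"dp":[0,0,0],"spin":0},{"dp":[0,0,0],"spin":0}])

```text
clock: 31.5
tcp_pos: [0.4774, -0.0945, 0.2235]
tool_rot: [0.701, 0.713, -0.0, 0.0]
ft_force: [0.3, 0.4, -0.3]
finger_gap: 0.0873
gripper_force: 0.0
```

```bash
python3 - <<'E'
from h import *
go(.478,-.0946,.0137,np.radians(90.95))
s=look("wrist"); cv2.imwrite("pics/w8.png",s["color"])
E
```

```text
tcp [477.4 -94.5 223.5] yaw 91.0 dp [1.000e-01 6.000e-01 2.098e+02] spin 0.0 j7 0.16 t 31.5
```

View pics/w8.png

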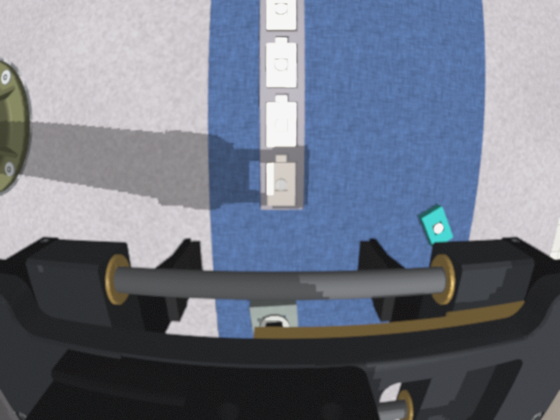

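All four cassettes sit in line in the carrier, at (281,10), (281,65), (281,122) and (281,183), with their tabs in the slots. The stand with the die is at (274,318). I'll go over the die.

servo_tool(motion=[{"dp":[-36,0,0],"spin":0},{"dp":[-36,0,0],"spin":0},{"dp":[-36,0,0],"spin":0},{"dp":[-36,0,0],"spin":0},{"dp":[-36,0,0],"spin":0},{"dp":[0,0,0],"spin":0},{"dp":[0,0,0],"spin":0}])

```text
clock: 32.25
tcp_pos: [0.4798, -0.2742, 0.2212]
tool_rot: [0.701, 0.713, 0.001, -0.002]
ft_force: [0.5, 1.5, -0.5]
finger_gap: 0.0869
gripper_force: 0.0
```

```bash
python3 - <<'E'
from h import *
go(.472,-.272,.2,np.radians(90.95))
s=look("wrist"); im=s["color"][100:270,170:390]; cv2.imwrite("pics/w9.png",cv2.resize(im,None,fx=3,fy=3,interpolation=cv2.INTER_CUBIC)); cv2.imwrite("pics/w9full.png",s["color"])
E
```

```text
tcp [ 479.8 -274.2  221.2] yaw 90.9 dp [ 2.2 -7.7 21.3] spin -0.0 j7 0.33 t 32.2
```

View pics/w9.png

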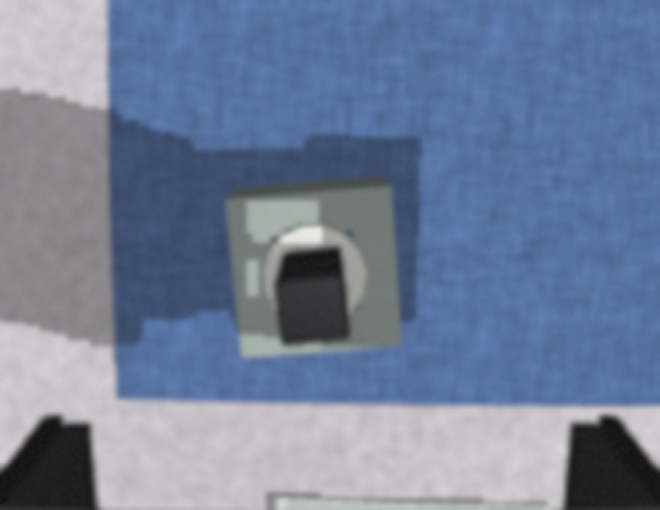

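The crop shows the stand's top and the die's black shank. The top face corners are near crop (277,287), (343,275), (349,337), (284,344), turned about 6–7° towards image left. The collar is a ring around crop (315,276).

```bash
python3 - <<'E'
from h import *
s=look("wrist"); g=s["color"].max(2)[100:270,170:390].astype(np.uint8)
k=6; big=cv2.resize(g,None,fx=k,fy=k,interpolation=cv2.INTER_CUBIC)
m=((big<95)*255).astype(np.uint8); m[int(150*k):]=0; m[:, :int(70*k)]=0
c=min([b for b in blobs(m,500)],key=lambda b:np.linalg.norm(b.mean(0)/k-[105,100])); px=(c+.5)/k-.5+[170,100]
w=cast(s,px,.09)*1e3; y=yaw(s["o"]); 
print("bbox px",px.min(0),px.max(0))
# bottom edge & side edges in tool frame at z=.09
R=Ro.from_quat(s["o"]["tool_rot"]).as_matrix()[:2,:2]; q=(w-np.array(s["o"]["tcp_pos"])[:2]*1e3)@R
print("tool-frame min/max",q.min(0),q.max(0))
# lines: rear edge points, left/right edges in rear 15 mm
rear=[];L=[];Rr=[]
x0=q[:,0].min()
for a in np.linspace(-6,6,9):
    yc=(q[:,1].min()+q[:,1].max())/2; t=q[abs(q[:,1]-yc-a)<.8]; rear.append((a+yc,t[:,0].min()))
for a in np.linspace(5,17,9):
    t=q[abs(q[:,0]-x0-a)<.8]; L.append((x0+a,t[:,1].min())); Rr.append((x0+a,t[:,1].max()))
for n,e in(("rear",rear),("L",L),("R",Rr)): e=np.array(e); f=np.polyfit(e[:,0],e[:,1],1); print(n,"slope deg %.1f"%np.degrees(np.arctan(f[0])),"mid",e.mean(0).round(1))
crn=np.array([[277,287],[343,275],[349,337],[284,344]])/3-.33+[170,100]
print("hand corners",(cast(s,crn,.09)*1e3).round(1).tolist(),cast(s,crn,.09).mean(0)*1e3)
print("collar",cast(s,np.array([[315.5,276.5]])/3-.33+[170,100],.040)*1e3)
st=np.array([[227,200],[390,187],[400,345],[242,357]])/3-.33+[170,100]; w=cast(s,st,.034)*1e3; print("stand",w.mean(0).round(1),np.linalg.norm(w[1]-w[0]),np.linalg.norm(w[3]-w[0]),np.degrees(np.arctan2(*(w[0]-w[3])[::-1])))
go(.472,-.272)
E
```

```text
bbox px [260.75       182.91666667] [285.58333333 215.08333333]
tool-frame min/max [-15.18139443 -17.1472446 ] [15.71197817  6.05526642]
rear slope deg 4.4 mid [ -5.5 -14.5]
L slope deg -3.1 mid [ -4.2 -16.8]
R slope deg -8.3 mid [-4.2  5.4]
hand corners [[464.3, -269.4], [484.7, -265.2], [487.0, -285.1], [466.6, -287.7]] [ 475.61562927 -276.83402244]
collar [[ 475.46969411 -276.79213611]]
stand [ 475. -277.] 59.287185298440434 59.71564076601594 95.0634112520445
tcp [ 480.6 -272.6  222.2] yaw 91.1 dp [ 0.7 -8.6  0. ] spin 0.0 j7 0.33 t 32.4
```

Die and stand agree: the centre is at (475.4, -276.9), the die is upright, and its yaw is about 96°. I'll align and descend.

servo_tool(motion=[{"dp":[-4.2,-5.3,0],"spin":-5.3},{"dp":[0,0,40],"spin":0},{"dp":[0,0,40],"spin":0},{"dp":[0,0,30],"spin":0},{"dp":[0,0,5],"spin":0},{"dp":[0,0,0],"spin":0},{"dp":[0,0,0],"spin":0}])

```text
clock: 33.05
tcp_pos: [0.4768, -0.2786, 0.11]
tool_rot: [0.667, 0.745, 0.0, 0.001]
ft_force: [-0.0, -0.0, 0.1]
finger_gap: 0.0869
gripper_force: 0.0
```

```bash
python3 - <<'E'
from h import *
go(.4752,-.2769,.0435,np.radians(96.4))
E
```

```text
tcp [ 476.8 -278.6  110. ] yaw 96.4 dp [ 2.  -1.5 66.5] spin -0.0 j7 0.35 t 33.0
```

servo_tool(motion=[{"dp":[2,-1.5,10],"spin":0},{"dp":[0,0,25],"spin":0},{"dp":[0,0,20],"spin":0},{"dp":[0,0,8],"spin":0},{"dp":[0,0,0],"spin":0},{"dp":[0,0,0],"spin":0},{"dp":[0,0,0],"spin":0}])

```text
clock: 33.75
tcp_pos: [0.4746, -0.2774, 0.0464]
tool_rot: [0.667, 0.745, 0.0, 0.001]
ft_force: [-0.6, 0.0, 0.4]
finger_gap: 0.087
gripper_force: 0.0
```

```bash
python3 - <<'E'
from h import *
go(.4752,-.2769,.0435,np.radians(96.4)); print(r.observe()["ft_force"])
E
```

```text
tcp [ 474.6 -277.4   46.4] yaw 96.3 dp [0.4 0.6 2.9] spin -0.1 j7 0.29 t 33.8
[-0.64797241  0.03627141  0.39149702]
```

servo_tool(motion=[{"dp":[0.4,0.6,2.5],"spin":0},{"dp":[0,0,0],"spin":0},{"dp":[0,0,0],"spin":0}])

```text
clock: 34.05
tcp_pos: [0.4744, -0.2766, 0.0429]
tool_rot: [0.667, 0.745, 0.0, 0.0]
ft_force: [-0.8, -1.2, -0.1]
finger_gap: 0.0871
gripper_force: 0.0
```

servo_tool(motion=[{"dp":[0,0,0],"spin":0},{"dp":[0,0,0],"spin":0},{"dp":[0,0,0],"spin":0},{"dp":[0,0,0],"spin":0},{"dp":[0,0,0],"spin":0},{"dp":[0,0,0],"spin":0},{"dp":[0,0,0],"spin":0},{"dp":[0,0,0],"spin":0},{"dp":[0,0,0],"spin":0},{"dp":[0,0,0],"spin":0}], claw=0.1)

```text
clock: 35.05
tcp_pos: [0.4742, -0.2765, 0.0427]
tool_rot: [0.667, 0.745, -0.0, -0.0]
ft_force: [-0.3, 0.7, 0.1]
finger_gap: 0.0216
gripper_force: 29.9
```

servo_tool(motion=[{"dp":[0,0,0],"spin":0},{"dp":[0,0,0],"spin":0}])

```text
clock: 35.25
tcp_pos: [0.4742, -0.2765, 0.0427]
tool_rot: [0.667, 0.745, -0.0, -0.0]
ft_force: [-0.9, 0.7, 1.3]
finger_gap: 0.0215
gripper_force: 29.9
```

```bash
python3 - <<'E'
from h import *
go(.4752,-.2769,.0435,np.radians(96.4)); print(r.observe()["ft_force"])
s=look("wrist")
im=s["color"][150:300,210:350]; cv2.imwrite("pics/d1.png",cv2.resize(im,None,fx=4,fy=4,interpolation=cv2.INTER_CUBIC))
sc=look("scene"); g=mask(sc,"white"); cv2.imwrite("pics/s2.png",sc["color"])
E
```

```text
tcp [ 474.2 -276.5   42.7] yaw 96.3 dp [-0.5  1.  -0.8] spin -0.1 j7 0.29 t 35.2
[-0.895907    0.69901724  1.25976907]
```

servo_tool(motion=[{"dp":[0,0,-10],"spin":0},{"dp":[0,0,-20],"spin":0},{"dp":[0,0,-25],"spin":0},{"dp":[0,0,-15],"spin":0},{"dp":[36,4.9,0],"spin":0},{"dp":[36,4.9,0],"spin":0},{"dp":[36,4.9,0],"spin":0},{"dp":[36,4.8,0],"spin":0},{"dp":[36,4.8,0],"spin":0},{"dp":[0,0,0],"spin":0}])

```text
clock: 36.35
tcp_pos: [0.4787, -0.0887, 0.1132]
tool_rot: [0.664, 0.748, 0.0, -0.0]
ft_force: [0.7, -0.1, -1.7]
finger_gap: 0.0222
gripper_force: 29.9
```

```bash
python3 - <<'E'
from h import *
go(.4785,-.0943,.064,np.radians(96.3)); o=r.observe(); print(o["finger_gap"],o["ft_force"],o["moment"])
s=look("wrist"); print([(c.mean(0).round().tolist(),col.round().tolist(),cv2.contourArea(c)) for c,m,col in islands(s)])
cv2.imwrite("pics/d2.png",s["color"])
E
```

```text
tcp [478.7 -88.7 113.2] yaw 96.8 dp [-5.6 -0.9 49.2] spin 0.5 j7 0.10 t 36.4
0.02216151495159226 [ 0.72796535 -0.07325198 -1.73034027] [ 0.06379397 -0.09935223  0.00868049]
[]
```

View pics/d2.png

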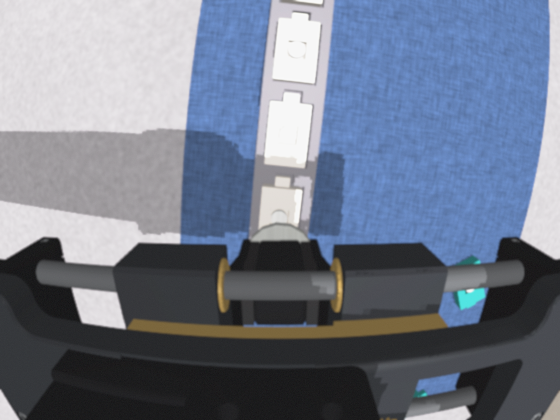

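No loose white cassette is visible and the pockets look filled, with the plug of pocket 1 at about (280,217). I'll position over it.

servo_tool(motion=[{"dp":[-5.6,-0.9,0],"spin":0},{"dp":[0,0,20],"spin":0},{"dp":[0,0,15],"spin":0},{"dp":[0,0,7],"spin":0},{"dp":[0,0,0],"spin":0},{"dp":[0,0,0],"spin":0}])

```text
clock: 37.0
tcp_pos: [0.4787, -0.1007, 0.0709]
tool_rot: [0.667, 0.745, 0.0, -0.0]
ft_force: [0.3, -0.4, -1.8]
finger_gap: 0.022
gripper_force: 29.9
```

```bash
python3 - <<'E'
from h import *
go(.4785,-.0943,.064,np.radians(96.3)); o=r.observe(); print(o["finger_gap"],o["ft_force"])
E
```

```text
tcp [ 478.7 -100.7   70.9] yaw 96.3 dp [6.3 0.5 6.9] spin -0.0 j7 0.05 t 37.0
0.0220208642911486 [ 0.25331985 -0.44613022 -1.83965658]
```

servo_tool(motion=[{"dp":[6.3,0.4,0],"spin":0},{"dp":[0,0,5],"spin":0},{"dp":[0,0,0],"spin":0},{"dp":[0,0,0],"spin":0},{"dp":[0,0,2],"spin":0},{"dp":[0,0,0],"spin":0}])

```text
clock: 37.6
tcp_pos: [0.478, -0.0944, 0.0636]
tool_rot: [0.667, 0.745, -0.0, -0.0]
ft_force: [0.2, 0.3, -3.3]
finger_gap: 0.0215
gripper_force: 29.9
```

```bash
python3 - <<'E'
from h import *
go(.4785,-.0943,.055,np.radians(96.3)); o=r.observe(); print(o["finger_gap"],o["ft_force"])
E
```

```text
tcp [478.  -94.4  63.6] yaw 96.3 dp [0.1 0.5 8.6] spin -0.0 j7 0.03 t 37.6
0.021465337006884248 [ 0.19970383  0.29456375 -3.29613792]
```

servo_tool(motion=[{"dp":[0,0,1],"spin":0},{"dp":[0,0,1],"spin":0},{"dp":[0,0,1],"spin":0},{"dp":[0,0,0.5],"spin":0},{"dp":[0,0,0.5],"spin":0},{"dp":[0,0,0],"spin":0}])

```text
clock: 38.2
tcp_pos: [0.4781, -0.0943, 0.0601]
tool_rot: [0.667, 0.745, -0.0, -0.0]
ft_force: [-2.8, -0.1, 3.7]
finger_gap: 0.0219
gripper_force: 29.9
```

servo_tool(motion=[{"dp":[0,0,1],"spin":0},{"dp":[0,0,1],"spin":0},{"dp":[0,0,0],"spin":0}])

```text
clock: 38.5
tcp_pos: [0.4782, -0.0943, 0.0582]
tool_rot: [0.667, 0.745, -0.0, -0.0]
ft_force: [-2.3, 0.3, 5.0]
finger_gap: 0.0219
gripper_force: 29.9
```

servo_tool(motion=[{"dp":[0,0,1],"spin":0},{"dp":[0,0,1],"spin":0},{"dp":[0,0,0.5],"spin":0},{"dp":[0,0,0],"spin":0},{"dp":[0,0,0],"spin":0}])

```text
clock: 39.0
tcp_pos: [0.4781, -0.0943, 0.0557]
tool_rot: [0.667, 0.745, -0.0, -0.0]
ft_force: [-1.6, 0.3, 5.3]
finger_gap: 0.0216
gripper_force: 29.9
```

servo_tool(motion=[{"dp":[0,0,1],"spin":0},{"dp":[0,0,0],"spin":0},{"dp":[0,0,0],"spin":0}])

```text
clock: 39.3
tcp_pos: [0.4782, -0.0943, 0.055]
tool_rot: [0.667, 0.745, -0.0, -0.0]
ft_force: [-3.3, 0.2, 8.2]
finger_gap: 0.0218
gripper_force: 29.9
```

servo_tool(motion=[{"dp":[0,0,1],"spin":0},{"dp":[0,0,0],"spin":0},{"dp":[0,0,0],"spin":0}])

```text
clock: 39.6
tcp_pos: [0.4783, -0.0943, 0.0549]
tool_rot: [0.667, 0.745, -0.001, -0.0]
ft_force: [-5.7, 0.9, 15.1]
finger_gap: 0.0219
gripper_force: 29.9
```

servo_tool(motion=[{"dp":[0,0,-2],"spin":0},{"dp":[0,0,-4],"spin":0},{"dp":[0,0,-7],"spin":0},{"dp":[0,0,-7],"spin":0},{"dp":[22.6,2.1,0],"spin":0},{"dp":[22.6,2.1,0],"spin":0},{"dp":[22.5,2.1,0],"spin":0},{"dp":[0,0,0],"spin":0},{"dp":[0,0,0],"spin":0},{"dp":[0,0,0],"spin":0}])

```text
clock: 40.6
tcp_pos: [0.4771, -0.0273, 0.0734]
tool_rot: [0.668, 0.744, -0.0, 0.0]
ft_force: [0.0, -0.1, -2.7]
finger_gap: 0.0219
gripper_force: 29.9
```

```bash
python3 - <<'E'
from h import *
go(.4773,-.0264,.063,np.radians(96.3)); o=r.observe(); print(o["ft_force"])
E
```

```text
tcp [477.1 -27.3  73.4] yaw 96.2 dp [ 0.9  0.3 10.4] spin -0.1 j7 -0.09 t 40.6
[ 0.0061178  -0.13100222 -2.67939877]
```

servo_tool(motion=[{"dp":[0.9,0.3,5],"spin":0},{"dp":[0,0,5],"spin":0},{"dp":[0,0,0],"spin":0},{"dp":[0,0,1],"spin":0},{"dp":[0,0,1],"spin":0},{"dp":[0,0,0.5],"spin":0},{"dp":[0,0,0.5],"spin":0},{"dp":[0,0,0],"spin":0}])

```text
clock: 41.4
tcp_pos: [0.4772, -0.0254, 0.0603]
tool_rot: [0.667, 0.745, 0.0, 0.0]
ft_force: [-0.7, -0.7, -3.0]
finger_gap: 0.022
gripper_force: 29.9
```

servo_tool(motion=[{"dp":[0,0,1],"spin":0},{"dp":[0,0,1],"spin":0},{"dp":[0,0,1],"spin":0},{"dp":[0,0,1],"spin":0},{"dp":[0,0,0],"spin":0},{"dp":[0,0,0],"spin":0}])

```text
clock: 42.0
tcp_pos: [0.4774, -0.0254, 0.057]
tool_rot: [0.667, 0.745, -0.0, 0.0]
ft_force: [-2.5, -0.4, 5.4]
finger_gap: 0.0215
gripper_force: 29.9
```

servo_tool(motion=[{"dp":[0,0,1],"spin":0},{"dp":[0,0,1],"spin":0},{"dp":[0,0,0.5],"spin":0},{"dp":[0,0,0],"spin":0},{"dp":[0,0,0],"spin":0}])

```text
clock: 42.5
tcp_pos: [0.4774, -0.0254, 0.055]
tool_rot: [0.667, 0.745, -0.001, 0.0]
ft_force: [-3.9, 0.1, 10.0]
finger_gap: 0.0219
gripper_force: 29.9
```

servo_tool(motion=[{"dp":[0,0,1],"spin":0},{"dp":[0,0,0],"spin":0},{"dp":[0,0,0],"spin":0}])

```text
clock: 42.8
tcp_pos: [0.4775, -0.0253, 0.0548]
tool_rot: [0.667, 0.745, -0.001, 0.0]
ft_force: [-7.5, 0.7, 19.2]
finger_gap: 0.0221
gripper_force: 29.9
```

servo_tool(motion=[{"dp":[0,0,-2],"spin":0},{"dp":[0,0,-4],"spin":0},{"dp":[0,0,-7],"spin":0},{"dp":[0,0,-8],"spin":0},{"dp":[22.2,2.1,0],"spin":0},{"dp":[22.2,2.1,0],"spin":0},{"dp":[22.2,2.1,0],"spin":0},{"dp":[0,0,0],"spin":0},{"dp":[0,0,0],"spin":0},{"dp":[0,0,0],"spin":0}])

```text
clock: 43.8
tcp_pos: [0.4762, 0.0405, 0.0738]
tool_rot: [0.668, 0.744, -0.0, 0.0]
ft_force: [-1.2, 0.4, -3.0]
finger_gap: 0.0219
gripper_force: 29.9
```

```bash
python3 - <<'E'
from h import *
go(.4762,.0416,.063,np.radians(96.3)); o=r.observe(); print(o["ft_force"])
E
```

```text
tcp [476.2  40.5  73.8] yaw 96.2 dp [ 1.1  0.1 10.8] spin -0.1 j7 -0.24 t 43.8
[-1.16475691  0.37542035 -3.03459342]
```

servo_tool(motion=[{"dp":[0.5,0,5],"spin":0},{"dp":[0,0,5],"spin":0},{"dp":[0,0,0],"spin":0},{"dp":[0,0,1],"spin":0},{"dp":[0,0,1],"spin":0},{"dp":[0,0,0.5],"spin":0},{"dp":[0,0,0.5],"spin":0},{"dp":[0,0,0],"spin":0}])

```text
clock: 44.6
tcp_pos: [0.4761, 0.042, 0.0607]
tool_rot: [0.667, 0.745, 0.0, 0.0]
ft_force: [0.0, 0.6, -2.5]
finger_gap: 0.0219
gripper_force: 29.9
```

servo_tool(motion=[{"dp":[0,0,1],"spin":0},{"dp":[0,0,1],"spin":0},{"dp":[0,0,1],"spin":0},{"dp":[0,0,1],"spin":0},{"dp":[0,0,0],"spin":0},{"dp":[0,0,0],"spin":0}])

```text
clock: 45.2
tcp_pos: [0.4763, 0.042, 0.0574]
tool_rot: [0.667, 0.745, -0.0, 0.0]
ft_force: [-2.9, -0.1, 5.1]
finger_gap: 0.0218
gripper_force: 29.9
```

servo_tool(motion=[{"dp":[0,0,1],"spin":0},{"dp":[0,0,1],"spin":0},{"dp":[0,0,0.5],"spin":0},{"dp":[0,0,0],"spin":0},{"dp":[0,0,0],"spin":0}])

```text
clock: 45.7
tcp_pos: [0.4763, 0.0421, 0.0551]
tool_rot: [0.667, 0.745, -0.0, 0.0]
ft_force: [-1.7, -0.3, 6.7]
finger_gap: 0.0221
gripper_force: 29.9
```

servo_tool(motion=[{"dp":[0,0,1],"spin":0},{"dp":[0,0,0.5],"spin":0},{"dp":[0,0,0],"spin":0},{"dp":[0,0,0],"spin":0}])

```text
clock: 46.1
tcp_pos: [0.4765, 0.0421, 0.0548]
tool_rot: [0.667, 0.745, -0.001, 0.0]
ft_force: [-6.7, -0.8, 19.5]
finger_gap: 0.0218
gripper_force: 29.9
```

servo_tool(motion=[{"dp":[0,0,-2],"spin":0},{"dp":[0,0,-4],"spin":0},{"dp":[0,0,-7],"spin":0},{"dp":[0,0,-8],"spin":0},{"dp":[22.2,2.1,0],"spin":0},{"dp":[22.2,2.1,0],"spin":0},{"dp":[22.2,2.1,0],"spin":0},{"dp":[0,0,0],"spin":0},{"dp":[0,0,0],"spin":0},{"dp":[0,0,0],"spin":0}])

```text
clock: 47.1
tcp_pos: [0.4752, 0.1078, 0.0738]
tool_rot: [0.668, 0.744, -0.0, 0.0]
ft_force: [-0.4, 0.9, -2.8]
finger_gap: 0.022
gripper_force: 29.9
```

```bash
python3 - <<'E'
from h import *
go(.4750,.1091,.063,np.radians(96.3)); o=r.observe(); print(o["ft_force"])
E
```

```text
tcp [475.2 107.8  73.8] yaw 96.2 dp [ 1.4 -0.1 10.8] spin -0.1 j7 -0.41 t 47.1
[-0.42152247  0.94225028 -2.78605019]
```

servo_tool(motion=[{"dp":[0.7,0,5],"spin":0},{"dp":[0,0,5],"spin":0},{"dp":[0,0,0],"spin":0},{"dp":[0,0,1],"spin":0},{"dp":[0,0,1],"spin":0},{"dp":[0,0,0.5],"spin":0},{"dp":[0,0,0.5],"spin":0},{"dp":[0,0,0],"spin":0}])

```text
clock: 47.9
tcp_pos: [0.475, 0.1096, 0.0608]
tool_rot: [0.667, 0.745, 0.0, 0.0]
ft_force: [-0.3, -0.0, -2.4]
finger_gap: 0.0215
gripper_force: 29.9
```

servo_tool(motion=[{"dp":[0,0,1],"spin":0},{"dp":[0,0,1],"spin":0},{"dp":[0,0,1],"spin":0},{"dp":[0,0,1],"spin":0},{"dp":[0,0,0],"spin":0},{"dp":[0,0,0],"spin":0}])

```text
clock: 48.5
tcp_pos: [0.4752, 0.1097, 0.0575]
tool_rot: [0.667, 0.745, -0.0, 0.0]
ft_force: [-2.6, -1.7, 4.5]
finger_gap: 0.0219
gripper_force: 29.9
```

servo_tool(motion=[{"dp":[0,0,1],"spin":0},{"dp":[0,0,1],"spin":0},{"dp":[0,0,0.5],"spin":0},{"dp":[0,0,0],"spin":0},{"dp":[0,0,0],"spin":0}])

```text
clock: 49.0
tcp_pos: [0.4752, 0.1097, 0.0551]
tool_rot: [0.667, 0.745, -0.0, 0.0]
ft_force: [-1.8, -0.7, 6.0]
finger_gap: 0.022
gripper_force: 29.9
```

servo_tool(motion=[{"dp":[0,0,1],"spin":0},{"dp":[0,0,0.5],"spin":0},{"dp":[0,0,0],"spin":0},{"dp":[0,0,0],"spin":0}])

```text
clock: 49.4
tcp_pos: [0.4753, 0.1098, 0.0549]
tool_rot: [0.667, 0.745, -0.001, 0.0]
ft_force: [-6.8, -2.1, 18.5]
finger_gap: 0.022
gripper_force: 29.9
```

servo_tool(motion=[{"dp":[0,0,-2],"spin":0},{"dp":[0,0,-4],"spin":0},{"dp":[0,0,-7],"spin":0},{"dp":[0,0,-15],"spin":0},{"dp":[0,0,-20],"spin":0},{"dp":[0,0,-20],"spin":0},{"dp":[0,0,0],"spin":0}])

```text
clock: 50.1
tcp_pos: [0.4772, 0.1102, 0.1238]
tool_rot: [0.667, 0.745, 0.002, 0.002]
ft_force: [0.0, 0.9, -2.2]
finger_gap: 0.0218
gripper_force: 29.9
```

servo_tool(motion=[{"dp":[-38.4,-4.3,0],"spin":0},{"dp":[-38.4,-4.3,0],"spin":0},{"dp":[-38.4,-4.3,0],"spin":0},{"dp":[-38.4,-4.3,0],"spin":0},{"dp":[-38.4,-4.3,0],"spin":0},{"dp":[-38.4,-4.3,0],"spin":0},{"dp":[-38.4,-4.3,0],"spin":0},{"dp":[-38.4,-4.3,0],"spin":0},{"dp":[-38.4,-4.3,0],"spin":0},{"dp":[-38.4,-4.3,0],"spin":0}])

```text
clock: 51.1
tcp_pos: [0.4737, -0.2784, 0.12]
tool_rot: [0.667, 0.745, -0.0, -0.0]
ft_force: [-0.5, 0.5, -2.6]
finger_gap: 0.0219
gripper_force: 29.9
```

servo_tool(motion=[{"dp":[0,0,0],"spin":0},{"dp":[0,0,0],"spin":0},{"dp":[0,0,0],"spin":0},{"dp":[0,0,0],"spin":0}])

```text
clock: 51.5
tcp_pos: [0.4745, -0.2752, 0.1206]
tool_rot: [0.666, 0.746, 0.0, -0.0]
ft_force: [0.9, -0.0, -2.2]
finger_gap: 0.0221
gripper_force: 29.9
```

```bash
python3 - <<'E'
from h import *
go(.4744,-.2766,.0427,np.radians(96.3)); o=r.observe(); print(o["ft_force"])
E
```

```text
tcp [ 474.5 -275.2  120.6] yaw 96.4 dp [-1.4 -0.3 77.9] spin 0.1 j7 0.37 t 51.5
[ 0.9205613  -0.02310671 -2.18843986]
```

servo_tool(motion=[{"dp":[-1.4,-0.3,15],"spin":0},{"dp":[0,0,15],"spin":0},{"dp":[0,0,10],"spin":0},{"dp":[0,0,0],"spin":0},{"dp":[0,0,0],"spin":0},{"dp":[0,0,0],"spin":0}])

```text
clock: 52.1
tcp_pos: [0.4747, -0.2783, 0.0811]
tool_rot: [0.667, 0.745, 0.0, 0.0]
ft_force: [-0.2, 0.5, -2.6]
finger_gap: 0.022
gripper_force: 29.9
```

```bash
python3 - <<'E'
from h import *
go(.4744,-.2766,.0427,np.radians(96.3)); o=r.observe(); print(o["ft_force"])
E
```

```text
tcp [ 474.7 -278.3   81.1] yaw 96.3 dp [ 1.7 -0.1 38.4] spin -0.0 j7 0.34 t 52.1
[-0.19155059  0.50426673 -2.57957057]
```

servo_tool(motion=[{"dp":[1.5,0,8],"spin":0},{"dp":[0,0,8],"spin":0},{"dp":[0,0,8],"spin":0},{"dp":[0,0,6],"spin":0},{"dp":[0,0,4],"spin":0},{"dp":[0,0,0],"spin":0},{"dp":[0,0,0],"spin":0}])

```text
clock: 52.8
tcp_pos: [0.4742, -0.2768, 0.0468]
tool_rot: [0.667, 0.745, 0.0, 0.0]
ft_force: [-0.3, 0.1, -1.3]
finger_gap: 0.0215
gripper_force: 29.9
```

```bash
python3 - <<'E'
from h import *
go(.4744,-.2766,.0427,np.radians(96.3)); o=r.observe(); print(o["ft_force"])
E
```

```text
tcp [ 474.2 -276.8   46.8] yaw 96.3 dp [0.1 0.3 4.1] spin -0.0 j7 0.30 t 52.8
[-0.34594506  0.11585681 -1.26898143]
```

servo_tool(motion=[{"dp":[0,0,2],"spin":0},{"dp":[0,0,1.5],"spin":0},{"dp":[0,0,0.5],"spin":0},{"dp":[0,0,0],"spin":0},{"dp":[0,0,0],"spin":0}])

```text
clock: 53.3
tcp_pos: [0.4741, -0.2768, 0.0428]
tool_rot: [0.667, 0.745, 0.0, 0.0]
ft_force: [0.7, 0.4, -2.2]
finger_gap: 0.0219
gripper_force: 29.9
```

servo_tool(motion=[{"dp":[0,0,0],"spin":0},{"dp":[0,0,0],"spin":0},{"dp":[0,0,0],"spin":0},{"dp":[0,0,0],"spin":0},{"dp":[0,0,0],"spin":0},{"dp":[0,0,0],"spin":0},{"dp":[0,0,0],"spin":0},{"dp":[0,0,0],"spin":0},{"dp":[0,0,0],"spin":0},{"dp":[0,0,0],"spin":0}], claw=1.0)

```text
clock: 54.3
tcp_pos: [0.474, -0.2767, 0.0427]
tool_rot: [0.667, 0.745, 0.0, -0.0]
ft_force: [0.5, 0.1, -0.3]
finger_gap: 0.086
gripper_force: 0.0
```

servo_tool(motion=[{"dp":[0,0,-10],"spin":0},{"dp":[0,0,-30],"spin":0},{"dp":[0,0,-45],"spin":0},{"dp":[0,0,-45],"spin":0},{"dp":[0,0,-45],"spin":0},{"dp":[0,0,-45],"spin":0},{"dp":[0,0,0],"spin":0}])

```text
clock: 55.0
tcp_pos: [0.4775, -0.2775, 0.2699]
tool_rot: [0.667, 0.745, 0.0, 0.006]
ft_force: [0.8, -0.0, -1.2]
finger_gap: 0.0871
gripper_force: 0.0
```

```bash
python3 - <<'E'
from h import *
s=look("wrist"); a=s["color"]; sc=look("side"); p=proj(sc,[.478,0,.02])[0].astype(int); print(p)
b=cv2.resize(sc["color"][190:350,190:400],None,fx=2,fy=2,interpolation=cv2.INTER_CUBIC)
b=cv2.copyMakeBorder(b,0,max(0,400-b.shape[0]),0,0,cv2.BORDER_CONSTANT)[:400]
w=cv2.resize(a[0:300,150:430],None,fx=400/300,fy=400/300)
cv2.imwrite("pics/end.png",np.hstack([w,b])); print(np.hstack([w,b]).shape)
E
```

```text
[241 240]
(400, 793, 3)
```

View pics/end.png

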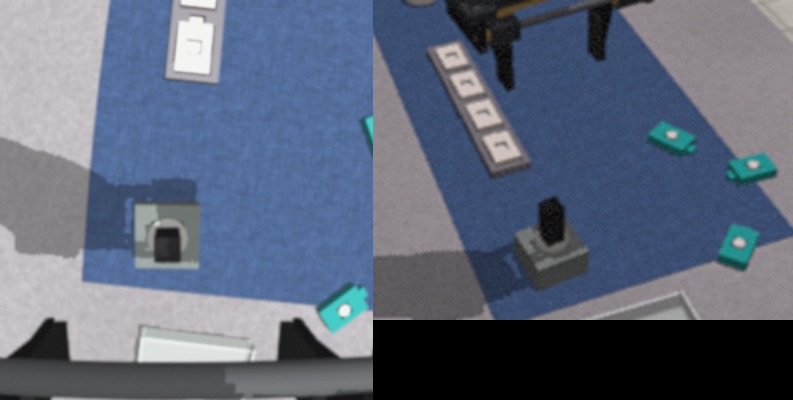

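The four cassettes are seated with their plugs sunk, at (452,57), (467,83), (485,115) and (502,148). The die hangs upright in its stand at (550,225), and the robot is clear of everything. Handing in.

servo_tool(motion=[{"dp":[0,0,0],"spin":0},{"dp":[0,0,0],"spin":0},{"dp":[0,0,0],"spin":0}])

```text
clock: 55.4
tcp_pos: [0.4734, -0.2765, 0.2615]
tool_rot: [0.667, 0.745, 0.0, -0.001]
ft_force: [-1.5, 0.3, 0.4]
finger_gap: 0.0871
gripper_force: 0.0
```

```bash
python3 -c "
from bench import r
print(r.close_job())"
```

```text
the job is handed in; nothing more can be done
None
```

I handed the job in at about 55 s: all four cassettes are seated in the carrier, each plug is pressed until it stopped (about 5 mm), and the die hangs upright in its stand again; the hand-in returned no verdict.

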